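# Set the sample mill three clicks off the burrs and put its cup under the trough

### The arm

A 7-joint arm with a two-finger parallel gripper is mounted at the origin on the work surface. World frame = base frame: x ahead of the robot, y to its left, z up, the work surface at z = 0. Lengths are in m, angles in rad, forces in N, time in s.
With the tool pointing down it reaches from about 0.4 to 0.875 m from the base axis. Payload 19.3 kg.
Tool frame: the origin (TCP) lies at the very end of the fingers, on their centre line; the grasp point (between the pads) lies 19 mm behind it; z points along the fingers, y is the direction in which the jaws open and shut (so a half turn about z gives the same grasp; the last joint's range is limited). The gripper opens to 85 mm and grips with 20 to 120 N. Pads are 22 mm wide; open, the fingers measure 114 mm over their backs; the gripper's body (76 mm by 85 mm) begins 54 mm behind the grasp point. The pads swing forward as they close: fully open they stand 13 mm farther back than shut.
Start: joints at [1.252, 0.521, -0.036, 1.599, 0.021, 1.021, -0.113], TCP at [0.154, -0.606, 0.206] pointing down, gripper open.
Joint ranges: [-2.91, 2.91], [-0.3, 2.13], [-1.5, 1.42], [0.17, 2.43], [-1.26, 4.41], [0.16, 1.93], [-2.52, 2.52]. Speed limits (rad/s): [1.89, 1.89, 2.39, 2.39, 3.01, 3.01, 3.01].

### API

Orientations are given as [roll, pitch, yaw] about the fixed x, y, z axes, in that order (R = Rz(yaw) Ry(pitch) Rx(roll)).
In Python, from workcell import bot, viewer gives the robot as it stands.
- The arm moves only by the shell command python3 -m creep 'ROWS' [FORCE]. ROWS is JSON, a list of rows, each an object of numbers: "rx", "ry", "rz": the turn, a rotation vector about the tool's x, y, z in degrees; "tx", "ty", "tz": the shift along the tool's x, y, z in mm; "hand": the closure, from -1 (fully open) to 1 (shut), so that 0 is half open. In form: [{"rx": .., "ry": .., "rz": .., "tx": .., "ty": .., "tz": .., "hand": ..}, ...]. A call has 1 to 8 rows; each row is the pose to reach, as a shift and turn from the pose commanded when the call began, along the tool's axes at that moment; what a row does not reach only later rows make up. A row lasts 1/10 s, in which the tool goes at most 50 mm and 8.59 degrees, less where a joint would pass 70% of its speed; a pose out of reach is approached as far as the arm can. A call with a gripper value outside its range is refused whole. The fingers move at their own pace and stop on an object; FORCE is the grip in N (left out, the last holds). Time passes only in rows, so rows that repeat a pose let the fingers close. It gives the time, the measured TCP pose, the force and the opening at its end, in the units of the state.
- bot.observe(): the state, without advancing time (a new reading comes with each control period).
- viewer.grab_frame(name): name is "scene" or "top" or "wrist"; returns a dict with "pixels" (384x512x3 uint8, blue, green, red), "vertical_fov" (degrees; the focal length in pixels is half the picture's height over the tangent of half this angle, whatever the lens; pixels are square), "cx", "cy" (the principal point, pixels), "distortion" ([k1, k2, p1, p2, k3] as OpenCV has them; the pictures are not rectified), "rvec" (rotation vector, rad) and "tvec" (3), from world to camera coordinates, as OpenCV has them; the wrist camera has in their place "tool_from_camera" (4x4, takes a point from camera to tool coordinates, whose origin is the TCP and whose axes are the flange's). Camera axes: x right, y down, z forward; pixel columns grow to the right and rows downward; lengths in m; the calibration is good to about 2 mm. A picture is of the moment at which its call begins: read the wrist's pose just before it. There is no depth.
- bot.job_done(): hands the job in, once; it reports no verdict.
Trained networks look in a picture, given as the dict that the camera call returned (one of the last four; its "shot" number tells which), for a name from the list of things; names that differ only in an ending like _2 or _b are one class to them, and where a whole thing is asked for, a point or a joint stands for the part that bears it (a point fixed in the world has none). Each returns a list of dicts, best first, with "score" (0 to 1); they miss things now and then, are a little off and sometimes report something else, mostly with a low value. They report only what shows in the picture. A call takes as long as a camera call. They do not tell look-alikes from the thing itself.
- viewer.outline_of(target, picture): "mask" (384x512 bool, what is visible of it) and "bbox" ([left, top, right, bottom] in pixels, round what is visible of it).
The state is a dict: "clock": time; "qpos": joint angles; "qd": joint speeds; "joint_efforts": joint torques, N m; "position": TCP position; "tool_rot": TCP orientation; "force": force on the tool from outside, world axes, zero at the start; "moment": the same for the moment, N m; "grip_width": finger opening in m.
Only numpy, scipy, OpenCV 4.12 (cv2) and the standard library are available. Lean on these libraries where they do the work, as an engineer would, in place of code of your own. Each camera call takes 0.05 s, during which the arm holds its last target.

### The job

Get the bench mill ready to grind: turn the ring on its leaning head clockwise until the burrs touch and it stops, then back it off by three clicks. After that, fetch the open white cup from the shelf, lifting it over the front rail, and stand it upright in the middle of the mill's round steel plate, under the trough. Leave the other bottles, jars and vessels where they stand, and let go of everything.

Things in the scene. Friction and masses are not known exactly. Their poses are not given: they have to be found in the camera images.
- mill: Bench mill, fixed; origin on the table, z up, front = its -x. Base slab x -128..107, y +-65, 10 mm thick; white column behind (x 20..95), funnel up to z 186. The 72 mm thick head leans 30 degrees to -x from (12,0,150) mm, ring at its top. A 24 mm wide trough slopes at 45 degrees from the head down to its tip at (-70,0,115), 17 mm above the rear of a cup standing on the plate.
- ring (a joint): Angle of the ring, rad. 0 = burrs touching (hard stop); grows turning counterclockwise, seen looking onto the ring's outer face; upper stop 2.62. Sprung notches (clicks) every 20 degrees (0.349 rad) from 0, so three clicks off is 1.047. Starts four to six clicks off. Takes up to about 0.2 N m to turn and stays in the notch where it is left.
- ring_grip (a point): On the ring's axis, 10 mm below its outer face, 18 mm above its underside: height to grip. z = axis out of the mill, leaning 30 degrees to the mill's -x; x, y turn with the ring. Ring: dark steel cylinder 56 mm across, 28 mm high, fine ribs, white index line on its face. The head behind it is 46 mm across, but 72 mm from 12 mm below the ring's underside.
- plate (a point): Centre of the top of the round steel plate on the mill's base, 72 mm across, 14 mm above the table, at (-85, 0) mm in the mill's frame; axes as the mill's.
- shelf: Fixed shelf, front = its -x, z up, origin on the table. Board x -95..75, 420 mm wide (y), top at z 60 mm. Front rail: 10 mm bar along y at x -88, top at z 92. End cheeks to z 96 at y +-206. A slatted upper board with stock covers x -36..72, underside z 285 (brackets at the ends z 273), so the lower board is reached from the front with a tilted tool.
- cup: The open, empty white plastic cup, 85 mm high, 54 mm across at the foot and 58 mm at the rim, wall 2.5 mm, 0.09 kg. Origin: centre of its underside, z up. It stands on the shelf's lower board in one of three places side by side, 125 mm apart, about 30 mm in front of the shelf's origin.
- jar: Capped grey jar with paper label, 60 mm across, 105 mm high, on the shelf; leave alone. Origin: centre of underside.
- spray: Dark can with black cap, 52 mm across, 165 mm high, on the shelf; leave alone. Origin: centre of underside.
- salt: Small capped grey jar, 46 mm across, 100 mm high, on the table beside the mill; leave alone. Origin: centre of underside.
- beaker: Glass beaker, 72 mm across, 90 mm high, on the table in front of the shelf and mill; leave alone. Origin: centre of underside.
- tube: Short open white tube, 48 mm across, 55 mm high, standing on the table; leave alone. Origin: centre of underside.
- brown: Brown bottle, 48 mm across, 120 mm high, right of the mill; leave alone. Origin: centre of underside.
- tealight: Flat aluminium dish, 38 mm across, 16 mm high, on the table; leave alone. Origin: centre of underside.
Not all that is in view belongs to the job. Leave any blue or red look-alike of the cup alone.

How it is judged:
On the way, in this order (a step that is already met when the one before it is completed fails the run):
1. the ring is turned clockwise until the burrs touch (value of joint ring below 0.05 rad), for 0.1 s.
2. the ring is backed off three clicks and let go (value of joint ring between 0.91 and 1.18 rad and contact force between the fingers and ring below 0.1 N), for 0.2 s.
3. the cup is lifted above the shelf's front rail (z of cup in the frame of shelf above 0.092 m), for 0.05 s.
4. the cup stands in the middle of the mill's plate (horizontal distance between cup and plate below 0.012 m and z of cup in the frame of mill between 0.009 and 0.019 m and angle between cup's own z axis and vertical below 0.1 rad), for 0.2 s.
At the end, for the whole second after the job is handed in: The ring rests at three clicks (0.91 to 1.18 rad) from burr contact; the cup stands upright (within 0.1 rad) and at rest on the mill's round plate, its axis within 12 mm of the plate's centre; the gripper touches nothing (all of step 4 and value of joint ring between 0.91 and 1.18 rad and linear speed of cup below 0.02 m/s and contact force between the fingers and anything else below 0.1 N).
It fails at once if the jar or the can on the shelf is moved more than 50 mm or knocked over (distance of any of jar, spray from where it was at the start of the episode above 0.05 m or angle between any of jar, spray's own z axis and vertical above 0.5 rad).
It fails at once if a bystander on the table is moved more than 50 mm or knocked over (distance of any of salt, beaker, tube, brown, tealight from where it was at the start of the episode above 0.05 m or angle between any of salt, beaker, tube, brown, tealight's own z axis and vertical above 0.5 rad).
It also fails if it takes over 51 s, if anything falls off the work surface, if the arm or the gripper's body presses on something with over 40 N, if the wrist force passes 120 N, or if a joint passes its speed limit or range.

## Working session

There is one attempt and no reset: what is moved stays moved. The work goes in short steps, Python scripts to look and compute and a shell command to move; the robot and the scene stay as the last step left them, time stands still between calls to the robot, and variables do not carry over. Pictures are saved under pics/ and viewed, and the job is handed in when it is done.

```bash
ls; mkdir -p pics; python3 - <<'E'
from workcell import bot, viewer
import cv2
print(bot.observe())
for n in ("scene","top","wrist"):
    f=viewer.grab_frame(n); cv2.imwrite(f"pics/{n}0.png",f["pixels"])
    print({k:v for k,v in f.items() if k!="pixels"})
E
```

```text
pics
{'clock': 0.0, 'qpos': array([ 1.25182583,  0.52202811, -0.0363138 ,  1.60000062,  0.02119642,
        1.02109375, -0.11282681]), 'qd': array([ 0.00050152,  0.00014975, -0.00045434,  0.00201603, -0.00177674,
       -0.00100123,  0.00037272]), 'joint_efforts': array([-7.99352856e-04, -9.27121997e+01,  1.97940476e+00, -3.69943106e+01,
        1.78453390e-02,  8.16844928e-03,  5.36215134e-05]), 'position': array([ 0.15374831, -0.60541735,  0.20501976]), 'tool_rot': array([-3.14045086e+00,  8.53112952e-05,  2.48719961e-01]), 'force': array([-0.21459124, -0.45971821, -0.32830973]), 'moment': array([-0.03818514, -0.00199262,  0.02220694]), 'grip_width': 0.08536591950747681}
{'vertical_fov': 51.011572137361995, 'cx': 254.81630508476326, 'cy': 184.05826389383142, 'distortion': array([-0.05510603,  0.        ,  0.        ,  0.        ,  0.        ]), 'rvec': array([ 1.4950028 ,  2.29519411, -0.71834629]), 'tvec': array([ 0.1812585 , -0.28617678,  1.76735225]), 'shot': 1}
{'vertical_fov': 57.468594699870934, 'cx': 255.8952770913363, 'cy': 190.1251099375368, 'distortion': array([0.03098495, 0.        , 0.        , 0.        , 0.        ]), 'rvec': array([ 2.17495881, -2.14468129,  0.15719973]), 'tvec': array([0.00240249, 0.50273554, 1.36841557]), 'shot': 2}
{'vertical_fov': 60.51845360649571, 'cx': 254.0451087631573, 'cy': 188.17470341644238, 'distortion': array([-0.07362359,  0.        ,  0.        ,  0.        ,  0.        ]), 'tool_from_camera': array([[-1.20836924e-03, -9.62112886e-01, -2.72648738e-01,
         6.94828828e-02],
       [ 9.99999215e-01, -1.07233643e-03, -6.47938402e-04,
        -3.84679841e-04],
       [ 3.31018711e-04, -2.72649307e-01,  9.62113427e-01,
        -1.67047736e-01],
       [ 0.00000000e+00,  0.00000000e+00,  0.00000000e+00,
         1.00000000e+00]]), 'shot': 3}
```

View pics/scene0.png

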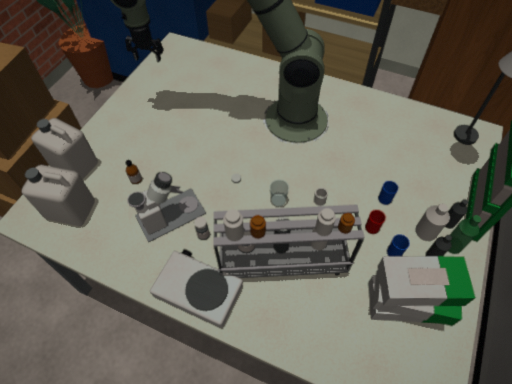

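View pics/top0.png

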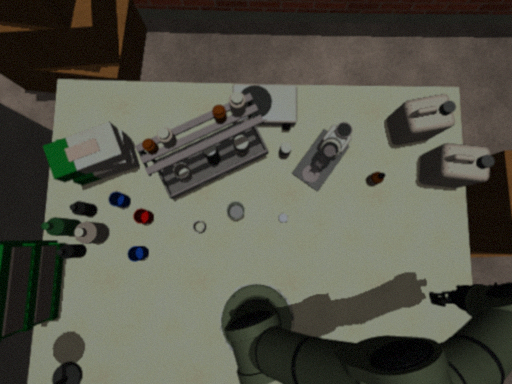

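View pics/wrist0.png

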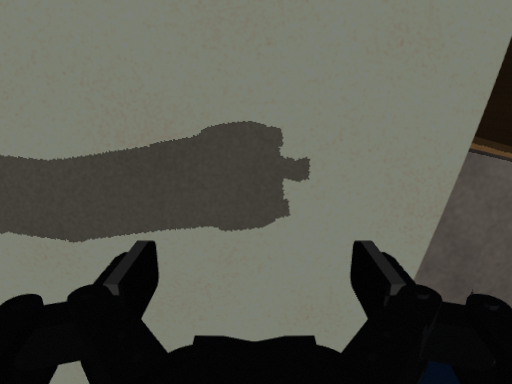

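```bash
cat > h.py <<'E'
import numpy as np, cv2
from scipy.spatial.transform import Rotation as R
from workcell import bot, viewer
def cam(f):
    h=f["pixels"].shape[0]; fl=h/2/np.tan(np.radians(f["vertical_fov"]/2))
    K=np.array([[fl,0,f["cx"]],[0,fl,f["cy"]],[0,0,1]])
    if "rvec" in f:
        Rm=cv2.Rodrigues(f["rvec"])[0]; t=np.array(f["tvec"]).ravel()
    else:
        T=f["T"]@f["tool_from_camera"]; Rm=T[:3,:3].T; t=-Rm@T[:3,3]
    return K,np.array(f["distortion"]),Rm,t
def proj(f,P):
    K,d,Rm,t=cam(f); P=np.atleast_2d(P).astype(float)
    return cv2.projectPoints(P,cv2.Rodrigues(Rm)[0],t,K,d)[0][:,0]
def ray(f,uv):
    K,d,Rm,t=cam(f)
    n=cv2.undistortPoints(np.array(uv,float).reshape(-1,1,2),K,d)[:,0]
    D=np.c_[n,np.ones(len(n))]@Rm
    return -Rm.T@t, D/np.linalg.norm(D,axis=1)[:,None]
def onz(f,uv,z):
    o,D=ray(f,uv); return o+D*((z-o[2])/D[:,2])[:,None]
def toolT():
    s=bot.observe(); T=np.eye(4); T[:3,:3]=R.from_euler('xyz',s["tool_rot"]).as_matrix(); T[:3,3]=s["position"]; return T
def grab(n):
    T=toolT(); f=viewer.grab_frame(n)
    if n=="wrist": f["T"]=T
    return f
def save(name,f,box=None,s=1,pts=None):
    im=f["pixels"].copy()
    x0,y0,x1,y1=box or (0,0,512,384)
    im=cv2.resize(im[y0:y1,x0:x1],None,fx=s,fy=s,interpolation=cv2.INTER_CUBIC)
    im=cv2.convertScaleAbs(im,alpha=1.6)
    for p in (pts if pts is not None else []):
        cv2.circle(im,tuple(int(v) for v in ((np.array(p)-[x0,y0])*s)),2,(0,0,255),-1)
    cv2.imwrite(f"pics/{name}.png",im)
E
python3 - <<'E'
from h import *
import pickle
fs={n:grab(n) for n in("scene","top")}
pickle.dump(fs,open("f0.pkl","wb"))
for n,f in fs.items():
    for t in "mill ring shelf cup jar spray salt beaker tube brown tealight".split():
        o=viewer.outline_of(t,f)
        for d in o[:3]:
            m=d["mask"]; ys,xs=np.nonzero(m)
            print(n,t,round(d["score"],2),d["bbox"],xs.mean().round(1) if len(xs) else None,ys.mean().round(1) if len(xs) else None)
save("topA",fs["top"],(120,80,400,260),2.8)
save("sceneA",fs["scene"],(120,140,420,300),2.6)
E
```

```text
scene mill 0.74 [127.0, 173.7, 205.7, 241.6] 164.3 206.8
scene ring 0.51 [155.0, 171.6, 173.3, 188.9] 163.0 180.0
scene shelf 0.64 [212.2, 203.1, 363.3, 279.5] 286.6 240.8
scene cup 0.94 [387.7, 235.7, 409.2, 255.0] 397.7 245.4
scene cup 0.86 [367.3, 209.0, 386.7, 233.2] 375.2 220.7
scene cup 0.52 [382.3, 183.0, 394.6, 204.1] 387.9 192.0
scene spray 0.69 [273.5, 217.3, 291.4, 253.9] 280.9 240.7
scene spray 0.26 [311.3, 186.3, 324.8, 207.8] 320.1 197.0
scene spray 0.23 [124.5, 174.1, 203.9, 241.4] 163.9 206.6
scene salt 0.58 [190.0, 215.7, 207.9, 239.8] 201.0 228.0
scene beaker 0.72 [268.6, 180.0, 287.7, 206.0] 278.5 192.6
scene tube 0.66 [311.7, 183.6, 325.3, 207.7] 320.1 196.7
scene brown 0.67 [124.8, 159.5, 137.4, 186.1] 132.8 173.1
top mill 0.8 [295.9, 118.8, 353.9, 192.4] 323.9 155.3
top ring 0.69 [316.6, 142.9, 341.6, 158.9] 329.8 150.3
top ring 0.24 [365.4, 169.8, 385.9, 184.5] 374.8 178.6
top shelf 0.82 [137.0, 92.6, 265.2, 200.7] 204.2 145.6
top cup 0.69 [170.2, 164.1, 193.1, 182.8] 182.2 171.9
top cup 0.67 [110.8, 191.6, 129.6, 208.7] 119.1 199.9
top cup 0.6 [135.5, 210.0, 156.6, 222.4] 143.1 216.2
top jar 0.65 [234.7, 138.3, 249.9, 156.1] 240.9 145.6
top spray 0.52 [201.8, 146.0, 220.4, 167.4] 211.5 154.9
top salt 0.51 [281.2, 142.7, 291.2, 157.1] 283.8 149.8
top beaker 0.81 [227.3, 199.8, 247.9, 218.5] 234.7 209.8
top tube 0.46 [191.9, 220.3, 206.0, 234.1] 198.0 226.2
top tube 0.36 [204.1, 145.5, 219.8, 166.4] 211.6 155.2
top brown 0.76 [366.3, 171.4, 384.9, 183.6] 374.8 178.8
top tealight 0.54 [319.9, 142.2, 338.9, 157.3] 329.7 150.3
```

```bash
echo
```

```text
(no output)
```

View pics/topA.png

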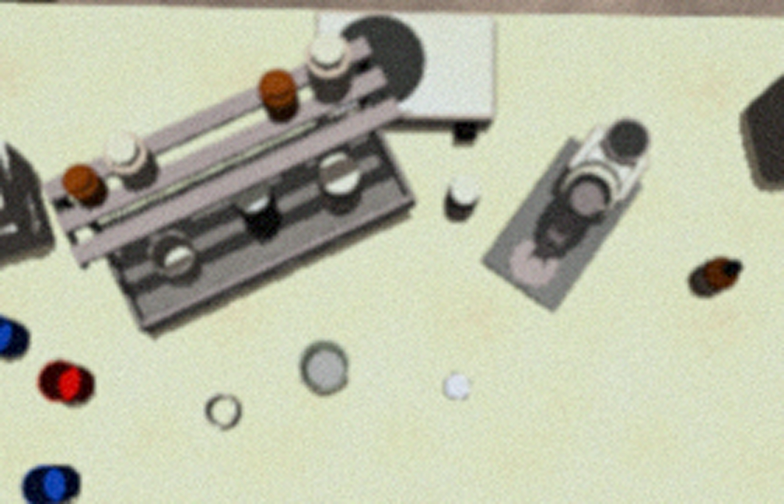

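View pics/sceneA.png

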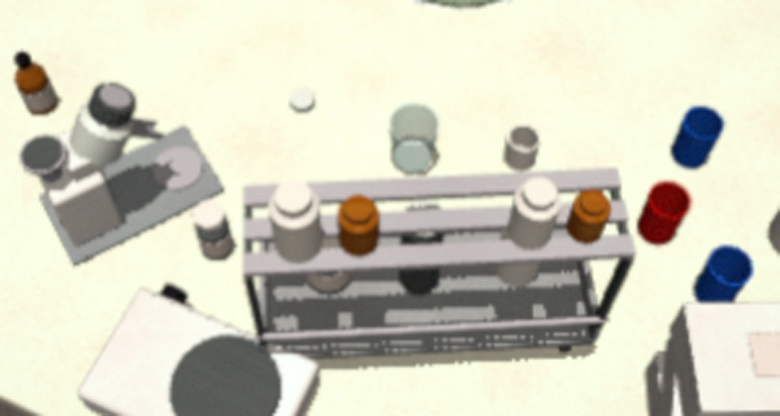

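```bash
python3 - <<'E'
from h import *
import pickle
fs=pickle.load(open("f0.pkl","rb")); f=fs["top"]; g=fs["scene"]
c=lambda a:np.array(a)/2.8+[120,80]
p=onz(f,c([(483,262),(552,310),(645,185),(572,138)]),0.01)
print(p.round(3), np.linalg.norm(p-np.roll(p,-1,0),axis=1))
from scipy.optimize import least_squares
M=np.array([[-.128,.065,.01],[-.128,-.065,.01],[.107,-.065,.01],[.107,.065,.01]])
def fit(M,p):
    def r(v):
        c,s=np.cos(v[2]),np.sin(v[2]); return np.r_[v[0]+c*M[:,0]-s*M[:,1]-p[:,0], v[1]+s*M[:,0]+c*M[:,1]-p[:,1]]
    q=least_squares(r,[p[0,0],p[0,1],0]); return q.x,q.fun
m,e=fit(M,p); print("mill",m,np.degrees(m[2]),e.round(3))
# bits: cup rim top z=.145, jar .165,spray .225, salt .1
for n,uv,z in [("cup",(182.2,171.2),.145),("jar",(241,142.5),.165),("spray",(211.5,152),.225),("plate",c([(535,262)])[0],.014),("salt",c([(463,190)])[0],.1),("beaker",c([(326,366)])[0],.05),("tube",c([(224,411)])[0],.055),("tea",c([(457,386)])[0],.016),("brownbase",c([(700,283)])[0],.03)]:
    print(n,onz(f,[uv],z).round(3))
# shelf rail ends top
q=onz(f,c([(148,325),(410,200)]),.092); print(q, np.linalg.norm(q[0]-q[1]))
E
```

```text
[[ 0.576 -0.14   0.01 ]
 [ 0.507 -0.24   0.01 ]
 [ 0.696 -0.38   0.01 ]
 [ 0.766 -0.273  0.01 ]] [0.12205106 0.23449833 0.12809617 0.23108886]
mill [ 0.64474963 -0.26423754 -0.61620363] -35.305867098516025 [ 0.001 -0.004 -0.001  0.004  0.003 -0.003  0.001 -0.001]
cup [[0.554 0.284 0.145]]
jar [[0.661 0.068 0.165]]
spray [[0.609 0.169 0.225]]
plate [[ 0.577 -0.215  0.014]]
salt [[ 0.661 -0.102  0.1  ]]
beaker [[0.418 0.085 0.05 ]]
tube [[0.353 0.224 0.055]]
tea [[ 0.394 -0.102  0.016]]
brownbase [[ 0.547 -0.45   0.03 ]]
[[ 0.4673043   0.32575086  0.092     ]
 [ 0.64725152 -0.02876206  0.092     ]] 0.3975681197966202
```

```bash
cat >> h.py <<'E'
MILL=np.array([0.64475,-0.26424,-0.6162])
def mill2w(p,m=None):
    m=MILL if m is None else m
    c,s=np.cos(m[2]),np.sin(m[2]); p=np.atleast_2d(p); return np.c_[m[0]+c*p[:,0]-s*p[:,1], m[1]+s*p[:,0]+c*p[:,1], p[:,2]]
def mk(z,xh):
    z=np.array(z)/np.linalg.norm(z); x=np.array(xh,float); x-=z*(x@z); x/=np.linalg.norm(x)
    return np.c_[x,np.cross(z,x),z]
def goto(pos,Rt):
    T=toolT(); d=T[:3,:3].T@(np.array(pos)-T[:3,3])*1000; rv=np.degrees(R.from_matrix(T[:3,:3].T@Rt).as_rotvec())
    print("r",rv.round(1),"t",d.round(0),"n rows",max(np.linalg.norm(d)/50,np.linalg.norm(rv)/8.59).round(1))
E
python3 - <<'E'
from h import *
z=(0.408,-0.289,-0.866)
for n in("scene",):
    pass
goto((0.25,-0.5,0.38),toolT()[:3,:3])
goto(mill2w([-.083,0,.314])[0],mk(z,(0.37,0.93,0)))
print(mk(z,(0.37,.93,0)))
E
```

```text
r [0. 0. 0.] t [ 119.  -79. -174.] n rows 4.5
r [-30.1   7.7 -51. ] t [ 506. -273. -108.] n rows 11.7
[[ 0.42061757  0.81031293  0.40801204]
 [ 0.90141198 -0.32238256 -0.28900853]
 [-0.10265138  0.489349   -0.86602555]]
```

```bash
python3 -m creep '[{"tx":60,"ty":-40,"tz":-120},{"tx":120,"ty":-80,"tz":-170},{"rx":-8,"ry":2,"rz":-13,"tx":170,"ty":-100,"tz":-170},{"rx":-15,"ry":4,"rz":-25,"tx":230,"ty":-130,"tz":-160},{"rx":-20,"ry":5,"rz":-34,"tx":280,"ty":-160,"tz":-150},{"rx":-25,"ry":6,"rz":-42,"tx":330,"ty":-190,"tz":-140},{"rx":-30,"ry":8,"rz":-51,"tx":380,"ty":-215,"tz":-130},{"rx":-30,"ry":8,"rz":-51,"tx":420,"ty":-240,"tz":-120}]'; python3 - <<'E'
from h import *
print(bot.observe()['qpos'].round(2),bot.observe()['qd'].round(2))
z=(0.408,-0.289,-0.866)
goto(mill2w([-.083,0,.314])[0],mk(z,(0.37,0.93,0)))
E
```

```text
[ 1.25  0.52 -0.04  1.6   0.02  1.02 -0.11] [-0. -0. -0.  0.  0.  0.  0.]
r [-30.1   7.7 -51. ] t [ 506. -273. -108.] n rows 11.7schema error: expected keys rx, ry, rz, tx, ty, tz, hand
```

All keys are needed in each row.

```bash
python3 -m creep '[{"rx":0,"ry":0,"rz":0,"tx":60,"ty":-40,"tz":-120,"hand":-1},{"rx":0,"ry":0,"rz":0,"tx":120,"ty":-80,"tz":-170,"hand":-1},{"rx":-8,"ry":2,"rz":-13,"tx":170,"ty":-100,"tz":-170,"hand":-1},{"rx":-15,"ry":4,"rz":-25,"tx":230,"ty":-130,"tz":-160,"hand":-1},{"rx":-20,"ry":5,"rz":-34,"tx":280,"ty":-160,"tz":-150,"hand":-1},{"rx":-25,"ry":6,"rz":-42,"tx":330,"ty":-190,"tz":-140,"hand":-1},{"rx":-30,"ry":8,"rz":-51,"tx":380,"ty":-215,"tz":-130,"hand":-1},{"rx":-30,"ry":8,"rz":-51,"tx":420,"ty":-240,"tz":-120,"hand":-1}]'; python3 - <<'E'
from h import *
print(bot.observe()['qpos'].round(2),bot.observe()['qd'].round(2))
z=(0.408,-0.289,-0.866)
goto(mill2w([-.083,0,.314])[0],mk(z,(0.37,0.93,0)))
E
```

```text
clock: 2.15
position: [0.4055, -0.3618, 0.3356]
tool_rot: [2.684, 0.061, 1.023]
force: [1.2, -1.2, -1.2]
grip_width: 0.0855
[ 0.93  0.03 -0.34  2.03  0.08  0.62  0.01] [-0.46 -0.24 -0.49  0.64  0.23 -1.1   0.18]
r [-3.8  0.9 -6.7] t [214.  60.  39.] n rows 4.5
```

```bash
python3 -m creep '[{"rx":0,"ry":0,"rz":0,"tx":0,"ty":0,"tz":0,"hand":-1},{"rx":0,"ry":0,"rz":0,"tx":0,"ty":0,"tz":0,"hand":-1}]'; python3 - <<'E'
from h import *
print(bot.observe()['qpos'].round(2),bot.observe()['qd'].round(2))
z=(0.408,-0.289,-0.866)
goto(mill2w([-.083,0,.314])[0],mk(z,(0.37,0.93,0)))
E
```

```text
clock: 2.35
position: [0.4042, -0.363, 0.3348]
tool_rot: [2.688, 0.06, 1.018]
force: [-1.1, -0.4, 1.9]
grip_width: 0.0853
[ 0.93  0.04 -0.34  2.02  0.08  0.63  0.01] [ 0.02  0.02  0.03 -0.02 -0.    0.01 -0.  ]
r [-4.   0.9 -7. ] t [216.  60.  38.] n rows 4.6
```

```bash
python3 -m creep '[{"rx":-4,"ry":1,"rz":-7,"tx":216,"ty":60,"tz":38,"hand":-1},{"rx":-4,"ry":1,"rz":-7,"tx":216,"ty":60,"tz":38,"hand":-1},{"rx":-4,"ry":1,"rz":-7,"tx":216,"ty":60,"tz":38,"hand":-1},{"rx":-4,"ry":1,"rz":-7,"tx":216,"ty":60,"tz":38,"hand":-1},{"rx":-4,"ry":1,"rz":-7,"tx":216,"ty":60,"tz":38,"hand":-1},{"rx":-4,"ry":1,"rz":-7,"tx":216,"ty":60,"tz":38,"hand":-1},{"rx":-4,"ry":1,"rz":-7,"tx":216,"ty":60,"tz":38,"hand":-1},{"rx":-4,"ry":1,"rz":-7,"tx":216,"ty":60,"tz":38,"hand":-1}]'; python3 - <<'E'
from h import *
print(bot.observe()['qpos'].round(2),bot.observe()['qd'].round(2))
z=(0.408,-0.289,-0.866)
goto(mill2w([-.083,0,.314])[0],mk(z,(0.37,0.93,0)))
f=grab("wrist"); import pickle; pickle.dump(f,open("w1.pkl","wb")); save("w1",f,s=1.5)
print(f["T"].round(3)); 
for d in viewer.outline_of("ring",f): print(d["score"],d["bbox"])
E
```

```text
clock: 3.15
position: [0.5764, -0.2194, 0.3138]
tool_rot: [2.628, 0.101, 1.131]
force: [-0.6, -0.0, -0.1]
grip_width: 0.0854
[ 0.55  0.19 -0.48  1.94  0.59  0.64 -0.72] [ 0.01 -0.01 -0.    0.    0.   -0.   -0.  ]
r [-0.1 -0.  -0.2] t [ 3. -0. -1.] n rows 0.1
[[ 0.423  0.809  0.407  0.576]
 [ 0.9   -0.326 -0.288 -0.219]
 [-0.101  0.489 -0.867  0.314]
 [ 0.     0.     0.     1.   ]]
0.91 [222.6, 131.5, 294.6, 204.2]
```

View pics/w1.png

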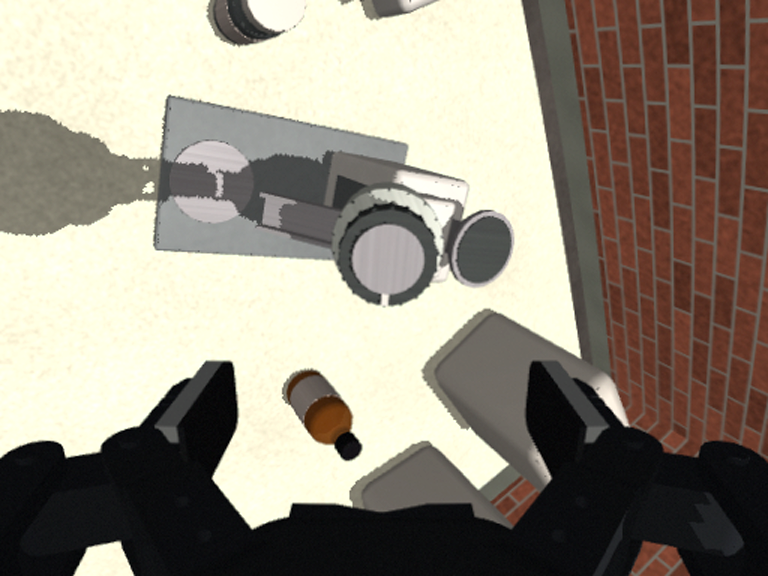

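```bash
python3 - <<'E'
from h import *
import pickle
from scipy.optimize import least_squares
w=pickle.load(open("w1.pkl","rb")); t=pickle.load(open("f0.pkl","rb"))["top"]
save("w1c",w,(90,50,350,215),3)
obs=np.array([(169,97),(156,249),(407,146),(211,181),(388,259)])/1.5
def pts(v):
    L=v[3]; return mill2w([[-.128,.065,.01],[-.128,-.065,.01],[.107,.065,.01],[-.085,0,.014],[.012-.5*L,0,.150+.866*L]],v)
def r(v): return (proj(w,pts(v))-obs).ravel()
q=least_squares(r,[*MILL,.07]); print(q.x,q.fun.reshape(-1,2).round(1))
print("face",pts(q.x)[4])
print(np.degrees(q.x[2]))
E
```

```text
[ 0.64970136 -0.26266433 -0.6197585   0.08720793] [[-0.8 -1.6]
 [-2.   1.3]
 [ 1.8 -0.4]
 [ 1.4  1.3]
 [ 0.4 -0. ]]
face [ 0.62397515 -0.24430753  0.22552206]
-35.50954658411715
```

View pics/w1c.png

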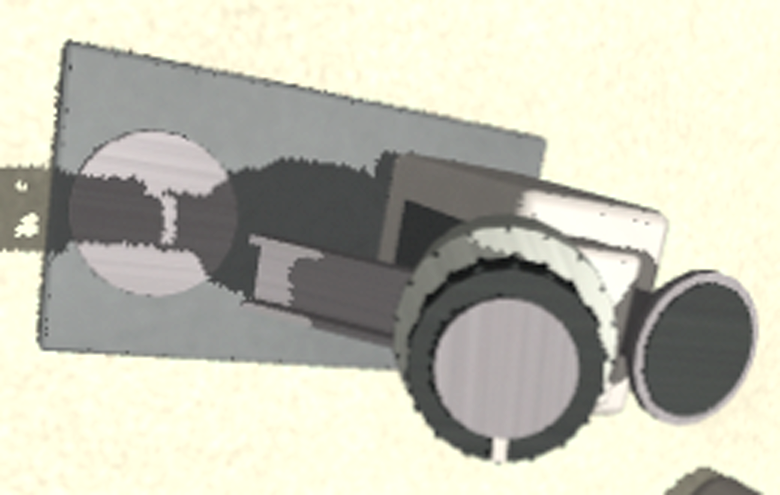

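```bash
python3 - <<'E'
from h import *
import pickle
from scipy.optimize import least_squares
w=pickle.load(open("w1.pkl","rb")); t=pickle.load(open("f0.pkl","rb"))["top"]
obs=np.array([(66,41),(40,348),(545,138),(154,213),(506,367)])/3+[90,50]
def pts(v):
    L=v[3]; return mill2w([[-.128,.065,.01],[-.128,-.065,.01],[.107,.065,.01],[-.085,0,.014],[.012-.5*L,0,.150+.866*L]],v)
def r(v): return (proj(w,pts(v))-obs).ravel()
q=least_squares(r,[*MILL,.07]); print(q.x,q.fun.reshape(-1,2).round(1))
v=q.x
# ring circle radius fit at face
th=np.linspace(0,2*np.pi,40)
for L in (.07,.0775,.087,.095):
    C=np.array([.012-.5*L,0,.150+.866*L])
    circ=C+.028*(np.cos(th)[:,None]*np.array([0,1,0])+np.sin(th)[:,None]*np.array([.866,0,.5]))
    p=proj(w,mill2w(circ,v)); print(L,np.ptp(p,axis=0),p.mean(0), "obs 66 x 65.5", (506/3+90,367/3+50))
L=v[3]
C=np.array([.012-.5*L,0,.150+.866*L]);circ=C+.028*(np.cos(th)[:,None]*np.array([0,1,0])+np.sin(th)[:,None]*np.array([.866,0,.5]))
pc=-.085,0,.014
pl=np.array(pc)+.036*np.c_[np.cos(th),np.sin(th),0*th]
save("w1d",w,(90,50,350,215),3,np.r_[proj(w,mill2w(circ,v)),proj(w,mill2w(pl,v)),proj(w,pts(v))])
tt=mill2w([[-.128,.065,.01],[-.128,-.065,.01],[.107,-.065,.01],[.107,.065,.01]],v)
save("t1d",t,(280,110,370,200),6,np.r_[proj(t,tt),proj(t,mill2w(circ,v)),proj(t,mill2w(pl,v))])
E
```

```text
[ 0.6500772  -0.26172262 -0.61461807  0.08948931] [[-0.6 -1. ]
 [-1.3  1.1]
 [ 1.4 -0.2]
 [ 0.6  0.6]
 [ 0.4 -0. ]]
0.07 [62.68150383 61.35409223] [258.95913527 166.19931916] obs 66 x 65.5 (258.66666666666663, 172.33333333333331)
0.0775 [64.26320931 62.81076881] [259.07481008 167.99639124] obs 66 x 65.5 (258.66666666666663, 172.33333333333331)
0.087 [66.38452443 64.75648894] [259.22994738 170.4063798 ] obs 66 x 65.5 (258.66666666666663, 172.33333333333331)
0.095 [68.28207001 66.4892178 ] [259.36871919 172.56198513] obs 66 x 65.5 (258.66666666666663, 172.33333333333331)
```

View pics/w1d.png

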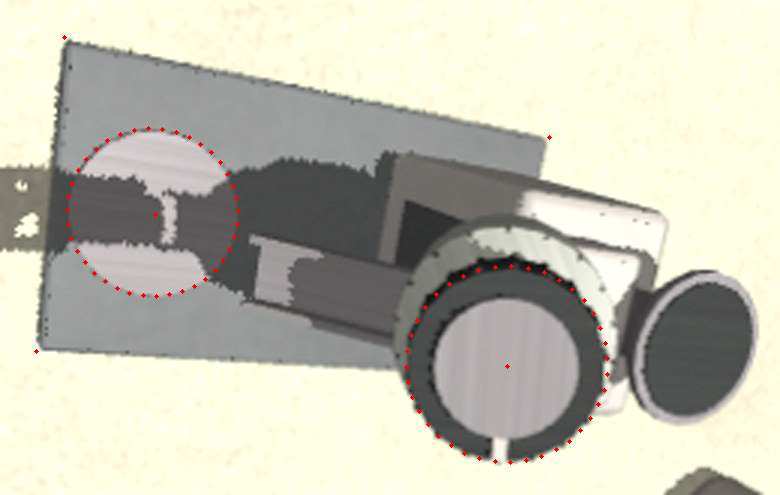

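View pics/t1d.png

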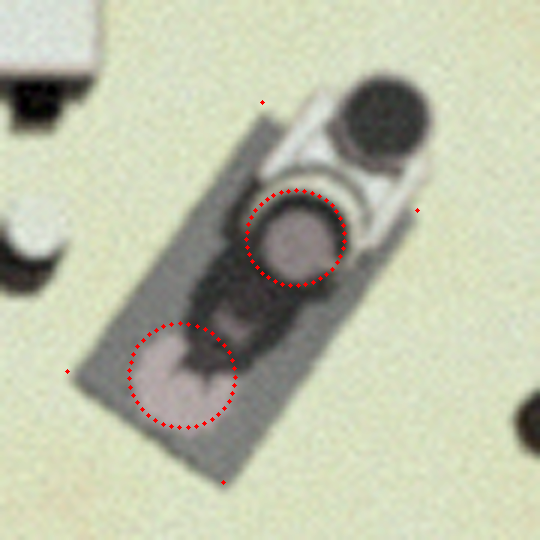

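```bash
sed -i 's/^MILL=.*/MILL=np.array([0.65008,-0.26172,-0.61462]); LF=0.0895/' h.py; cat >> h.py <<'E'
AX=mill2w([[-.5,0,.866]])[0]-mill2w([[0,0,0]])[0]
FACE=mill2w([[.012-.5*LF,0,.150+.866*LF]])[0]
E
python3 - <<'E'
from h import *
print(FACE,AX)
Rt=mk(-AX,toolT()[:3,0])
goto(FACE+AX*.03,Rt); goto(FACE-AX*.03,Rt)
E
```

```text
[ 0.62332349 -0.24283477  0.227507  ] [-0.40849632  0.28832405  0.866     ]
r [-0.  0. -0.] t [ 7.  3. 71.] n rows 1.4
r [-0.  0. -0.] t [  7.   3. 131.] n rows 2.6
```

```bash
python3 -m creep '[{"rx":0,"ry":0,"rz":-8,"tx":7,"ty":3,"tz":40,"hand":-1},{"rx":0,"ry":0,"rz":-10,"tx":7,"ty":3,"tz":71,"hand":-1},{"rx":0,"ry":0,"rz":-10,"tx":7,"ty":3,"tz":71,"hand":-1}]'; python3 - <<'E'
from h import *
print(bot.observe()['qpos'].round(2))
Rt=mk(-AX,toolT()[:3,0])
goto(FACE-AX*.03,Rt)
f=grab("wrist"); th=np.linspace(0,2*np.pi,40)
b=np.cross(AX,[0,0,1]); b/=np.linalg.norm(b); c=np.cross(AX,b)
circ=FACE+.028*(np.cos(th)[:,None]*b+np.sin(th)[:,None]*c)
save("w2",f,(120,60,400,384),1.8,proj(f,circ))
E
```

```text
clock: 3.55
position: [0.6104, -0.2344, 0.2495]
tool_rot: [2.655, 0.186, 1.288]
force: [-0.4, -0.4, 0.7]
grip_width: 0.0854
[ 0.51  0.33 -0.44  1.94  0.77  0.56 -0.71]
r [-0.3 -0.   0. ] t [-0.  3. 57.] n rows 1.1
```

View pics/w2.png

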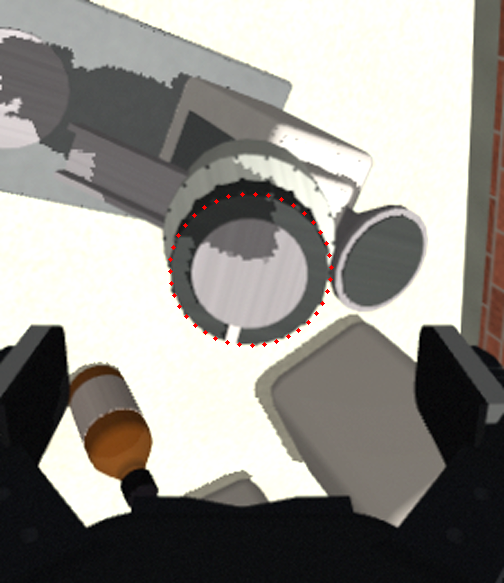

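```bash
python3 -m creep '[{"rx":0,"ry":0,"rz":0,"tx":0,"ty":3,"tz":25,"hand":-1},{"rx":0,"ry":0,"rz":0,"tx":0,"ty":3,"tz":45,"hand":-1},{"rx":0,"ry":0,"rz":0,"tx":0,"ty":3,"tz":56,"hand":-1},{"rx":0,"ry":0,"rz":0,"tx":0,"ty":3,"tz":56,"hand":-1}]'; python3 - <<'E'
from h import *
print(bot.observe()['qpos'].round(2))
Rt=mk(-AX,toolT()[:3,0])
goto(FACE-AX*.03,Rt)
f=grab("wrist"); save("w3",f,(60,60,460,384),1.8)
E
```

```text
clock: 4.0
position: [0.6367, -0.2497, 0.2058]
tool_rot: [2.65, 0.185, 1.287]
force: [-0.1, 1.0, 0.7]
grip_width: 0.0857
[ 0.47  0.43 -0.38  1.92  0.89  0.49 -0.81]
r [-0.1 -0.   0. ] t [-1. -3.  4.] n rows 0.1
```

View pics/w3.png

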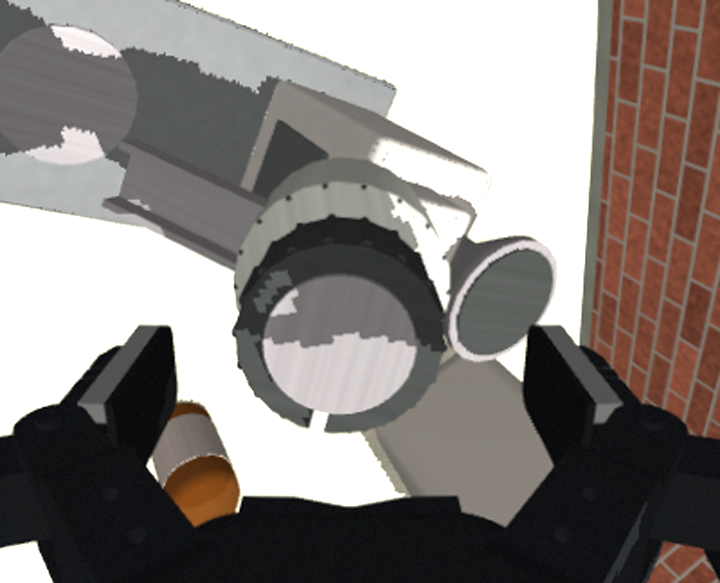

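```bash
python3 -m creep '[{"rx":0,"ry":0,"rz":0,"tx":-1,"ty":-3,"tz":4,"hand":-1},{"rx":0,"ry":0,"rz":0,"tx":-1,"ty":-3,"tz":4,"hand":0.2},{"rx":0,"ry":0,"rz":0,"tx":-1,"ty":-3,"tz":4,"hand":1},{"rx":0,"ry":0,"rz":0,"tx":-1,"ty":-3,"tz":4,"hand":1},{"rx":0,"ry":0,"rz":0,"tx":-1,"ty":-3,"tz":4,"hand":1},{"rx":0,"ry":0,"rz":0,"tx":-1,"ty":-3,"tz":4,"hand":1}]' 60; python3 - <<'E'
from h import *
s=bot.observe();print(s['qpos'].round(2),s["moment"].round(2))
Rt=mk(-AX,toolT()[:3,0])
goto(FACE-AX*.03,Rt)
f=grab("wrist"); save("w4",f,(60,60,460,384),1.8)
E
```

```text
clock: 4.65
position: [0.6365, -0.249, 0.2059]
tool_rot: [2.645, 0.186, 1.289]
force: [-83.6, 38.4, 66.7]
grip_width: 0.0128
[ 0.46  0.43 -0.37  1.93  0.9   0.48 -0.82] [ 3.76 11.21 -2.02]
r [ 0.3 -0.  -0. ] t [-2. -2.  4.] n rows 0.1
```

View pics/w4.png

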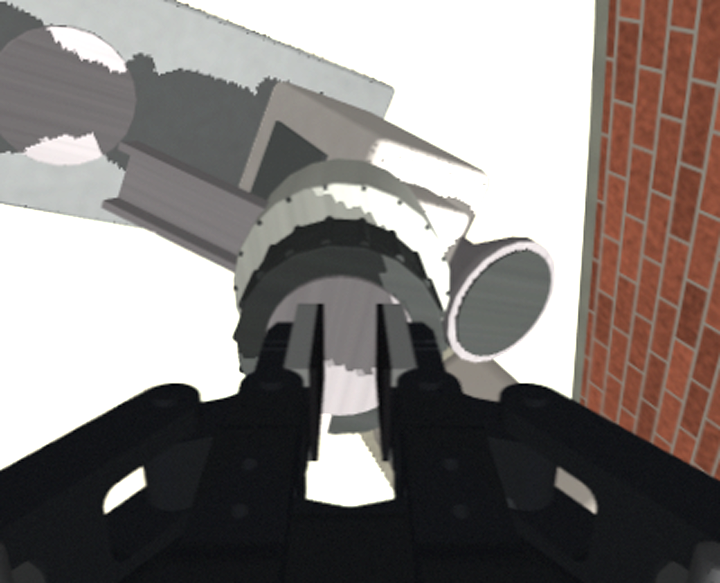

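```bash
python3 -m creep '[{"rx":0,"ry":0,"rz":0,"tx":0,"ty":0,"tz":-5,"hand":-1},{"rx":0,"ry":0,"rz":0,"tx":0,"ty":0,"tz":-5,"hand":-1},{"rx":0,"ry":0,"rz":0,"tx":0,"ty":0,"tz":-5,"hand":-1},{"rx":0,"ry":0,"rz":0,"tx":0,"ty":0,"tz":-5,"hand":-1}]'; python3 - <<'E'
from h import *
s=bot.observe();print(s['qpos'].round(2),s["moment"].round(2))
Rt=mk(-AX,toolT()[:3,0])
goto(FACE-AX*.03,Rt)
T=toolT();print("TCP below face mm",-(T[:3,3]-FACE)@AX*1000)
f=grab("wrist"); 
import pickle; pickle.dump(f,open("w5.pkl","wb"))
th=np.linspace(0,2*np.pi,40)
b=np.cross(AX,[0,0,1]); b/=np.linalg.norm(b); c=np.cross(AX,b)
circ=FACE+.028*(np.cos(th)[:,None]*b+np.sin(th)[:,None]*c)
save("w5",f,(60,60,460,384),1.8,proj(f,circ))
g=grab("scene"); save("s5",g,(80,100,280,260),4,proj(g,np.r_[circ,[T[:3,3]]]))
E
```

```text
clock: 5.1
position: [0.6336, -0.2496, 0.2053]
tool_rot: [2.65, 0.185, 1.288]
force: [0.3, 0.3, 0.1]
grip_width: 0.0631
[ 0.47  0.42 -0.38  1.93  0.89  0.49 -0.81] [ 0.26  0.45 -0.01]
r [-0.1 -0.1  0. ] t [-1.  0.  5.] n rows 0.1
TCP below face mm 25.393172260365542
```

View pics/w5.png

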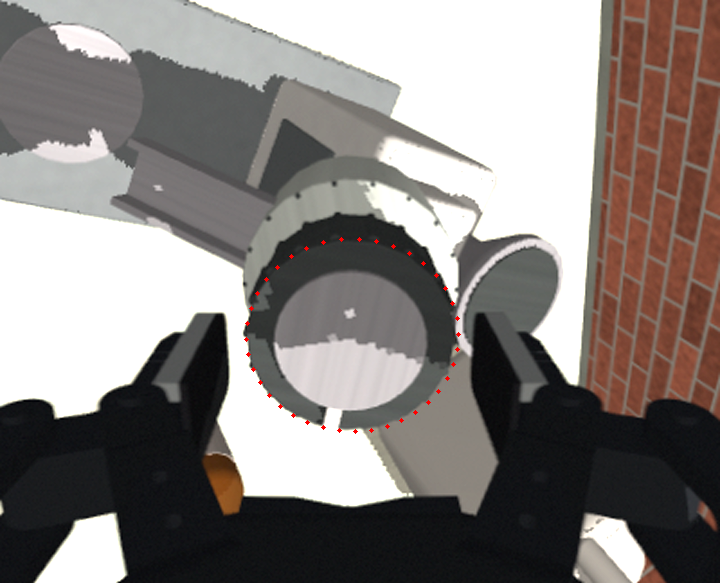

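View pics/s5.png

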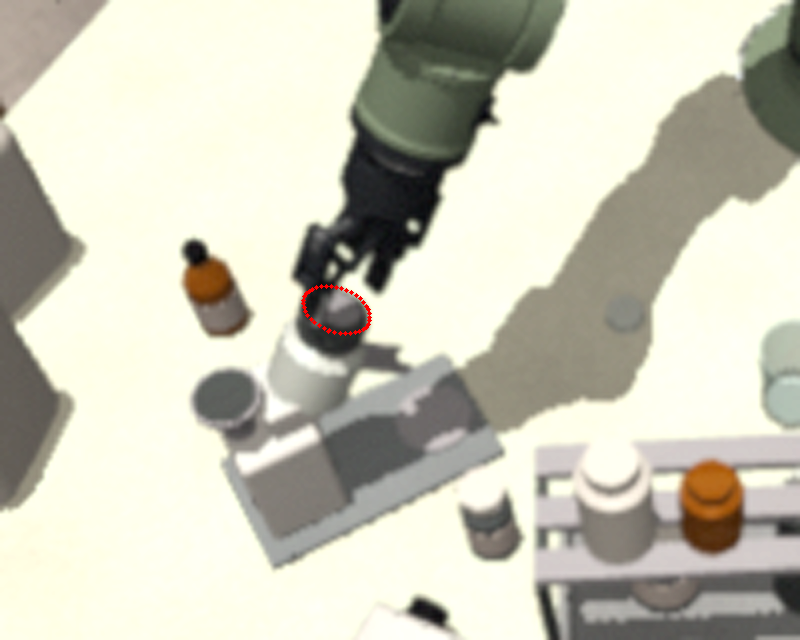

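```bash
python3 -m creep '[{"rx":0,"ry":0,"rz":0,"tx":0,"ty":0,"tz":0,"hand":-1},{"rx":0,"ry":0,"rz":0,"tx":0,"ty":0,"tz":10,"hand":-1},{"rx":0,"ry":0,"rz":0,"tx":0,"ty":0,"tz":20,"hand":-1},{"rx":0,"ry":0,"rz":0,"tx":-1,"ty":0,"tz":26,"hand":-1},{"rx":0,"ry":0,"rz":0,"tx":-1,"ty":0,"tz":26,"hand":-1}]'; python3 - <<'E'
from h import *
s=bot.observe();print(s['qpos'].round(2),s["moment"].round(2))
T=toolT();print("TCP below face mm",-(T[:3,3]-FACE)@AX*1000)
goto(FACE-AX*.052,mk(-AX,T[:3,0]))
f=grab("wrist"); 
save("w6",f,(60,60,460,384),1.8)
E
```

```text
clock: 5.7
position: [0.6439, -0.2581, 0.1818]
tool_rot: [2.652, 0.185, 1.289]
force: [-0.4, 0.0, 0.2]
grip_width: 0.0855
[ 0.45  0.47 -0.34  1.92  0.95  0.45 -0.86] [0.28 0.45 0.02]
TCP below face mm 52.41427815727785
r [-0.1 -0.1  0. ] t [ 0.  1. -0.] n rows 0.0
```

View pics/w6.png

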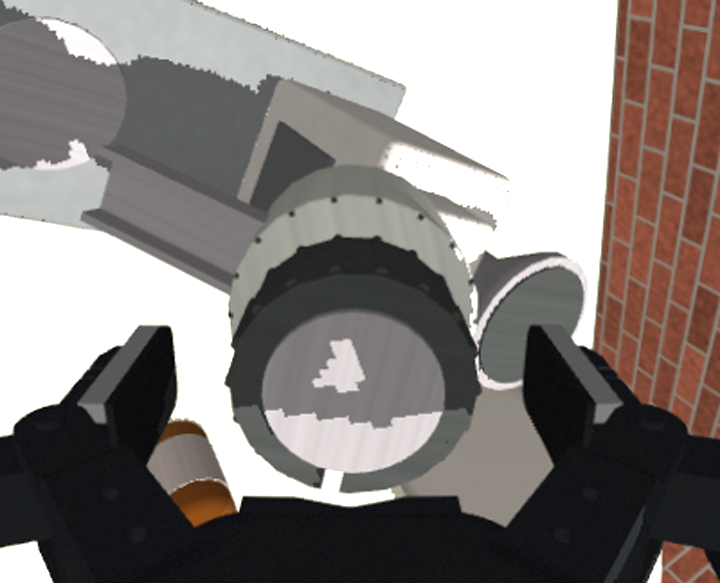

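```bash
python3 -m creep '[{"rx":0,"ry":0,"rz":0,"tx":0,"ty":0,"tz":0,"hand":0},{"rx":0,"ry":0,"rz":0,"tx":0,"ty":0,"tz":0,"hand":1},{"rx":0,"ry":0,"rz":0,"tx":0,"ty":0,"tz":0,"hand":1},{"rx":0,"ry":0,"rz":0,"tx":0,"ty":0,"tz":0,"hand":1}]' 60; python3 - <<'E'
from h import *
s=bot.observe();print(s['qpos'].round(2),s["moment"].round(2))
T=toolT();print("TCP below face mm",-(T[:3,3]-FACE)@AX*1000)
f=grab("wrist"); 
save("w7",f,(60,60,460,384),1.8)
E
```

```text
clock: 6.15
position: [0.6439, -0.2577, 0.1839]
tool_rot: [2.649, 0.185, 1.288]
force: [-7.4, 3.4, 8.4]
grip_width: 0.0542
[ 0.45  0.47 -0.34  1.92  0.94  0.45 -0.86] [ 0.54  1.21 -0.2 ]
TCP below face mm 50.45082707416485
```

View pics/w7.png

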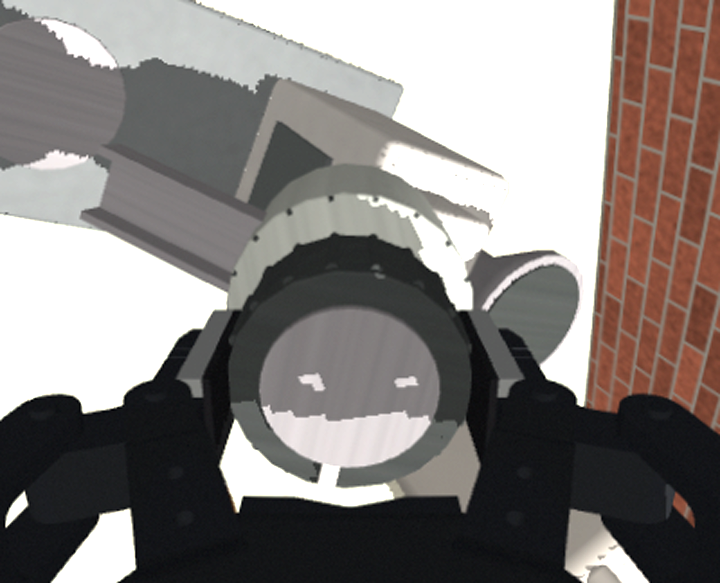

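```bash
python3 -m creep '[{"rx":0,"ry":0,"rz":8,"tx":0,"ty":0,"tz":0,"hand":1},{"rx":0,"ry":0,"rz":16,"tx":0,"ty":0,"tz":0,"hand":1},{"rx":0,"ry":0,"rz":24,"tx":0,"ty":0,"tz":0,"hand":1},{"rx":0,"ry":0,"rz":24,"tx":0,"ty":0,"tz":0,"hand":1}]'; python3 - <<'E'
from h import *
s=bot.observe();print(s['qpos'].round(2),s["moment"].round(2))
f=grab("wrist"); 
save("w8",f,(60,60,460,384),1.8)
E
```

```text
clock: 6.6
position: [0.6439, -0.2577, 0.184]
tool_rot: [2.619, -0.023, 0.917]
force: [-5.7, 3.7, 7.6]
grip_width: 0.054
[ 0.38  0.46 -0.25  1.92  0.88  0.42 -1.24] [ 0.46  0.99 -0.07]
```

View pics/w8.png

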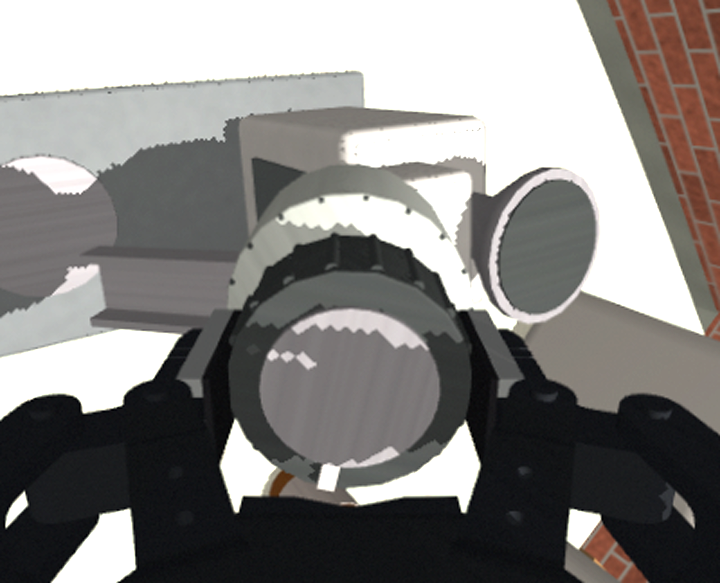

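```bash
python3 -m creep '[{"rx":0,"ry":0,"rz":8,"tx":0,"ty":0,"tz":0,"hand":1},{"rx":0,"ry":0,"rz":16,"tx":0,"ty":0,"tz":0,"hand":1},{"rx":0,"ry":0,"rz":24,"tx":0,"ty":0,"tz":0,"hand":1},{"rx":0,"ry":0,"rz":32,"tx":0,"ty":0,"tz":0,"hand":1},{"rx":0,"ry":0,"rz":40,"tx":0,"ty":0,"tz":0,"hand":1},{"rx":0,"ry":0,"rz":48,"tx":0,"ty":0,"tz":0,"hand":1},{"rx":0,"ry":0,"rz":52,"tx":0,"ty":0,"tz":0,"hand":1},{"rx":0,"ry":0,"rz":52,"tx":0,"ty":0,"tz":0,"hand":1}]'; python3 - <<'E'
from h import *
s=bot.observe();print(s['qpos'].round(2),s["moment"].round(2), "mz tool",s["moment"]@toolT()[:3,2])
T=toolT(); print(T[:3,0].round(3))
f=grab("wrist"); 
save("w9",f,(60,60,460,384),1.8)
E
```

```text
clock: 7.45
position: [0.6441, -0.2579, 0.1841]
tool_rot: [2.819, -0.42, 0.075]
force: [-4.2, 0.9, 8.5]
grip_width: 0.0542
[ 0.22  0.45 -0.04  1.93  0.71  0.35 -2.  ] [ 0.23  0.72 -0.26] mz tool 0.11364053086999974
[0.911 0.068 0.407]
```

View pics/w9.png

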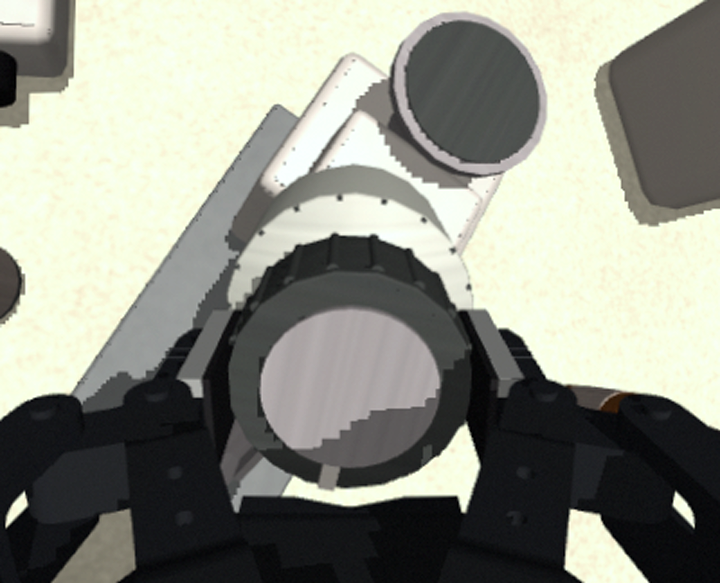

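```bash
python3 -m creep '[{"rx":0,"ry":0,"rz":8,"tx":0,"ty":0,"tz":0,"hand":1},{"rx":0,"ry":0,"rz":12,"tx":0,"ty":0,"tz":0,"hand":1},{"rx":0,"ry":0,"rz":12,"tx":0,"ty":0,"tz":0,"hand":1}]'; python3 - <<'E'
from h import *
s=bot.observe();print(s['qpos'].round(2),s["moment"].round(2), "mz tool",s["moment"]@toolT()[:3,2])
T=toolT(); print(T[:3,0].round(3))
f=grab("wrist"); 
save("w10",f,(160,200,360,384),2)
E
```

```text
clock: 7.8
position: [0.6441, -0.258, 0.1841]
tool_rot: [2.916, -0.477, -0.149]
force: [-5.8, 1.5, 8.2]
grip_width: 0.0548
[ 0.18  0.45  0.01  1.93  0.65  0.34 -2.16] [ 0.09  0.75 -0.28] mz tool 0.06636053123739204
[ 0.879 -0.132  0.459]
```

View pics/w10.png

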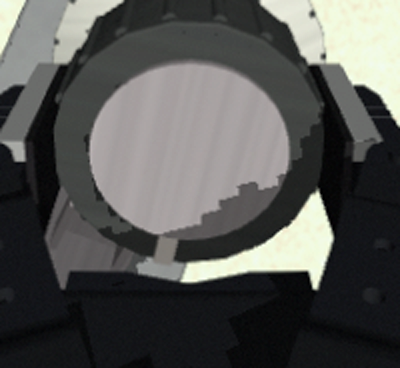

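```bash
python3 -m creep '[{"rx":0,"ry":0,"rz":8,"tx":0,"ty":0,"tz":0,"hand":1},{"rx":0,"ry":0,"rz":16,"tx":0,"ty":0,"tz":0,"hand":1},{"rx":0,"ry":0,"rz":20,"tx":0,"ty":0,"tz":0,"hand":1},{"rx":0,"ry":0,"rz":20,"tx":0,"ty":0,"tz":0,"hand":1}]'; python3 - <<'E'
from h import *
s=bot.observe();print(s['qpos'].round(2),s["moment"].round(2), "mz tool",s["moment"]@toolT()[:3,2])
T=toolT(); print(T[:3,0].round(3))
f=grab("wrist"); 
save("w11",f,(160,200,360,384),2)
E
```

```text
clock: 8.25
position: [0.645, -0.2587, 0.1848]
tool_rot: [3.106, -0.525, -0.542]
force: [4.6, -6.9, 5.6]
grip_width: 0.0541
[ 0.12  0.46  0.1   1.94  0.56  0.31 -2.42] [-2.03 -0.03  0.81] mz tool -1.526873130859552
[ 0.742 -0.446  0.501]
```

View pics/w11.png

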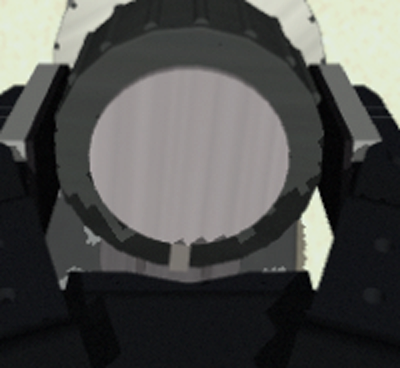

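```bash
python3 - <<'E'
from h import *
T=toolT()
e1=mill2w([[-.866,0,-.5]])[0]-mill2w([[0,0,0]])[0]
e2=np.cross(AX,e1)
x=-T[:3,0]; print("tool -x angle ccw from front",np.degrees(np.arctan2(x@e2,x@e1)))
E
python3 -m creep '[{"rx":0,"ry":0,"rz":0,"tx":0,"ty":0,"tz":0,"hand":1},{"rx":0,"ry":0,"rz":-8,"tx":0,"ty":0,"tz":0,"hand":1},{"rx":0,"ry":0,"rz":-16,"tx":0,"ty":0,"tz":0,"hand":1},{"rx":0,"ry":0,"rz":-24,"tx":0,"ty":0,"tz":0,"hand":1},{"rx":0,"ry":0,"rz":-32,"tx":0,"ty":0,"tz":0,"hand":1},{"rx":0,"ry":0,"rz":-40,"tx":0,"ty":0,"tz":0,"hand":1},{"rx":0,"ry":0,"rz":-48,"tx":0,"ty":0,"tz":0,"hand":1},{"rx":0,"ry":0,"rz":-55,"tx":0,"ty":0,"tz":0,"hand":1}]'
python3 -m creep '[{"rx":0,"ry":0,"rz":-5,"tx":0,"ty":0,"tz":0,"hand":1},{"rx":0,"ry":0,"rz":-5,"tx":0,"ty":0,"tz":0,"hand":1}]'; python3 - <<'E'
from h import *
s=bot.observe();print(s['qpos'].round(2),s["moment"].round(2), "mz tool",s["moment"]@toolT()[:3,2])
T=toolT()
e1=mill2w([[-.866,0,-.5]])[0]-mill2w([[0,0,0]])[0]
e2=np.cross(AX,e1)
x=-T[:3,0]; print("tool -x angle ccw from front",np.degrees(np.arctan2(x@e2,x@e1)))
f=grab("wrist"); 
save("w12",f,(160,200,360,384),2)
E
```

```text
tool -x angle ccw from front 3.72239855581052
clock: 9.1
position: [0.6453, -0.2574, 0.1844]
tool_rot: [2.682, -0.263, 0.478]
force: [3.6, 2.2, 1.1]
grip_width: 0.0541
clock: 9.3
position: [0.6452, -0.2571, 0.1843]
tool_rot: [2.664, -0.225, 0.556]
force: [4.3, 4.4, 3.4]
grip_width: 0.0538
[ 0.32  0.46 -0.17  1.93  0.82  0.39 -1.6 ] [ 0.35 -0.55  0.56] mz tool -0.18175575106676312
tool -x angle ccw from front 63.89204102015931
```

View pics/w12.png

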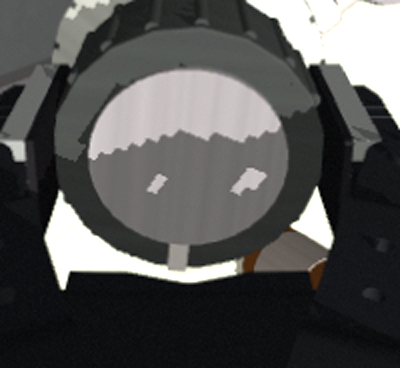

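```bash
python3 -m creep '[{"rx":0,"ry":0,"rz":0,"tx":0,"ty":0,"tz":0,"hand":-1},{"rx":0,"ry":0,"rz":0,"tx":0,"ty":0,"tz":0,"hand":-1},{"rx":0,"ry":0,"rz":0,"tx":0,"ty":0,"tz":0,"hand":-1},{"rx":0,"ry":0,"rz":0,"tx":0,"ty":0,"tz":-25,"hand":-1},{"rx":0,"ry":0,"rz":0,"tx":0,"ty":0,"tz":-60,"hand":-1},{"rx":0,"ry":0,"rz":0,"tx":0,"ty":0,"tz":-100,"hand":-1},{"rx":0,"ry":0,"rz":0,"tx":0,"ty":0,"tz":-100,"hand":-1}]'; python3 - <<'E'
from h import *
s=bot.observe();print(s['qpos'].round(2),s["moment"].round(2))
f=grab("wrist"); import pickle; pickle.dump(f,open("w13.pkl","wb"))
th=np.linspace(0,2*np.pi,40)
b=mill2w([[-.866,0,-.5]])[0]-mill2w([[0,0,0]])[0]; c=np.cross(AX,b)
circ=FACE+.028*(np.cos(th)[:,None]*b+np.sin(th)[:,None]*c)
a=np.pi/3; idx=FACE+.024*(np.cos(a)*b+np.sin(a)*c)
save("w13",f,(160,120,360,300),4,proj(f,[*circ,idx]))
print(circ[0],proj(f,[idx,circ[0],FACE]))
E
```

```text
clock: 10.05
position: [0.6035, -0.2283, 0.2746]
tool_rot: [2.661, -0.228, 0.553]
force: [1.1, 0.0, 0.1]
grip_width: 0.0856
[ 0.39  0.27 -0.3   1.95  0.64  0.55 -1.44] [ 0.26  0.45 -0.  ]
[ 0.60351305 -0.22885221  0.213507  ] [[250.53464134 231.09735101]
 [217.47432207 216.19574172]
 [252.55799338 199.5372951 ]]
```

View pics/w13.png

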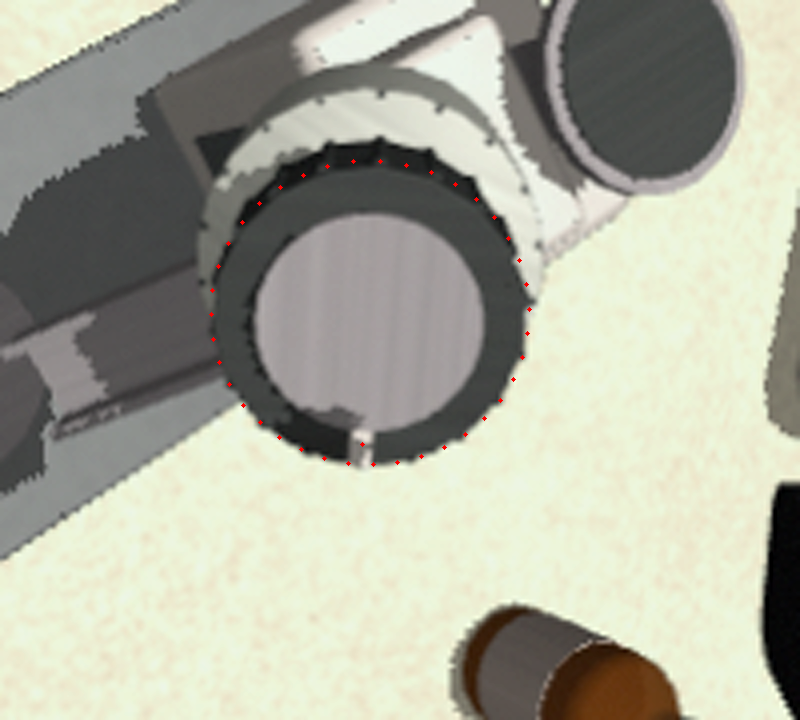

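```bash
python3 - <<'E'
from h import *
a=np.radians(27); u=np.array([np.cos(a),np.sin(a),0]); Z=np.array([0,0,1.])
z=.707*u-.707*Z
C=np.array([.554,.284,.115])
for sx in(-1,1):
  Rt=mk(z,sx*(u+Z)); 
  goto(np.array([.45,-.05,.33]),Rt)
  goto(C-.13*Rt[:,2],Rt)
E
```

```text
r [ -44.    35.4 -158.8] t [ -23. -177. -164.] n rows 19.6
r [ -44.    35.4 -158.8] t [ 117. -461. -133.] n rows 19.6
r [24.4 30.4 11.7] t [ -23. -177. -164.] n rows 4.9
r [24.4 30.4 11.7] t [ 117. -461. -133.] n rows 9.9
```

```bash
python3 -m creep '[{"rx":0,"ry":0,"rz":0,"tx":0,"ty":-20,"tz":-50,"hand":-1},{"rx":3,"ry":4,"rz":1,"tx":0,"ty":-50,"tz":-90,"hand":-1},{"rx":8,"ry":10,"rz":4,"tx":0,"ty":-90,"tz":-130,"hand":-1},{"rx":13,"ry":15,"rz":6,"tx":0,"ty":-130,"tz":-150,"hand":-1},{"rx":18,"ry":22,"rz":8,"tx":0,"ty":-180,"tz":-160,"hand":-1},{"rx":24,"ry":30,"rz":12,"tx":20,"ty":-230,"tz":-160,"hand":-1},{"rx":24,"ry":30,"rz":12,"tx":30,"ty":-270,"tz":-160,"hand":-1},{"rx":24,"ry":30,"rz":12,"tx":30,"ty":-270,"tz":-160,"hand":-1}]'; python3 - <<'E'
from h import *
s=bot.observe();print(s['qpos'].round(2),s['qd'].round(2))
a=np.radians(27); u=np.array([np.cos(a),np.sin(a),0]); Z=np.array([0,0,1.])
z=.707*u-.707*Z
C=np.array([.554,.284,.115])
Rt=mk(z,u+Z); goto(C-.13*Rt[:,2],Rt)
E
```

```text
clock: 10.9
position: [0.4777, -0.0132, 0.3098]
tool_rot: [3.052, -0.666, 0.517]
force: [0.4, 0.9, 0.1]
grip_width: 0.0853
[ 0.44 -0.08 -0.29  2.32 -0.88  0.44 -0.22] [-0.39 -0.02  0.29  0.51 -2.09 -0.15  1.79]
r [3.4 6.7 2.3] t [  32. -238.  135.] n rows 5.5
```

```bash
python3 -m creep '[{"rx":3,"ry":7,"rz":2,"tx":6,"ty":-45,"tz":10,"hand":-1},{"rx":3,"ry":7,"rz":2,"tx":12,"ty":-90,"tz":30,"hand":-1},{"rx":3,"ry":7,"rz":2,"tx":20,"ty":-135,"tz":60,"hand":-1},{"rx":3,"ry":7,"rz":2,"tx":26,"ty":-180,"tz":80,"hand":-1},{"rx":3,"ry":7,"rz":2,"tx":32,"ty":-225,"tz":100,"hand":-1},{"rx":3,"ry":7,"rz":2,"tx":32,"ty":-238,"tz":100,"hand":-1},{"rx":3,"ry":7,"rz":2,"tx":32,"ty":-238,"tz":100,"hand":-1},{"rx":3,"ry":7,"rz":2,"tx":32,"ty":-238,"tz":100,"hand":-1}]'; python3 - <<'E'
from h import *
s=bot.observe();print(s['qpos'].round(2),s['qd'].round(2))
a=np.radians(27); u=np.array([np.cos(a),np.sin(a),0]); Z=np.array([0,0,1.])
z=.707*u-.707*Z
C=np.array([.554,.284,.115])
Rt=mk(z,u+Z); goto(C-.13*Rt[:,2],Rt)
f=grab("wrist"); import pickle; pickle.dump(f,open("w14.pkl","wb")); save("w14",f,s=1.5)
for d in viewer.outline_of("cup",f): print(d["score"],d["bbox"])
E
```

```text
clock: 11.7
position: [0.4607, 0.1415, 0.3045]
tool_rot: [3.136, -0.765, 0.485]
force: [0.2, 0.7, 0.1]
grip_width: 0.0854
[ 0.17 -0.12 -0.47  2.43 -1.26  0.17 -0.22] [ 1.37 -0.11 -1.63  0.   -0.01 -0.04 -0.36]
r [-0.3  1.2  0.6] t [-26. -84. 109.] n rows 2.8
0.88 [0.0, 148.2, 56.2, 201.8]
0.78 [2.2, 209.7, 75.4, 266.0]
0.69 [160.3, 134.6, 216.4, 203.5]
```

View pics/w14.png

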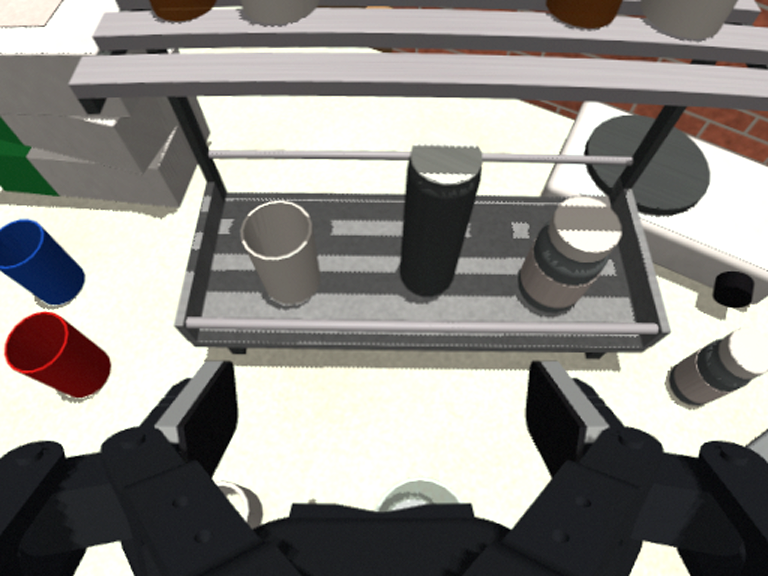

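```bash
python3 - <<'E'
from h import *
import pickle
from scipy.optimize import least_squares
w=pickle.load(open("w14.pkl","rb")); t=pickle.load(open("f0.pkl","rb"))["top"]
save("w14c",w,(110,120,450,245),2.3)
print(onz(w,np.array([(278,231)])/1.5,.145))
obs=np.array([(189,320),(656,325)])/1.5
p=onz(w,obs,.092);print(p,np.linalg.norm(p[0]-p[1]))
d=p[0]-p[1]; print("yaw",np.degrees(np.arctan2(-d[0],d[1])))
E
```

```text
[[0.5595533  0.28547357 0.145     ]]
[[ 0.47404352  0.33150507  0.092     ]
 [ 0.65415351 -0.02399291  0.092     ]] 0.39852029415880114
yaw 26.868661353617213
```

View pics/w14c.png

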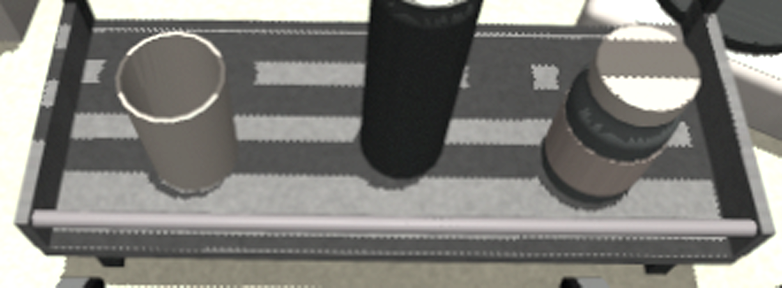

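```bash
cat >> h.py <<'E'
_th=np.linspace(0,2*np.pi,36,endpoint=False)
def cupc(c,R0=None):
    return np.r_[np.c_[c[0]+.029*np.cos(_th),c[1]+.029*np.sin(_th),0*_th+c[2]+.085],np.c_[c[0]+.027*np.cos(_th),c[1]+.027*np.sin(_th),0*_th+c[2]]]
E
python3 - <<'E'
from h import *
import pickle
w=pickle.load(open("w14.pkl","rb")); t=pickle.load(open("f0.pkl","rb"))["top"]
c=(.557,.285,.06)
save("w14d",w,(140,120,240,220),6,proj(w,cupc(c)))
save("t14d",t,(150,140,220,210),8,proj(t,cupc(c)))
E
```

```text
(no output)
```

View pics/w14d.png

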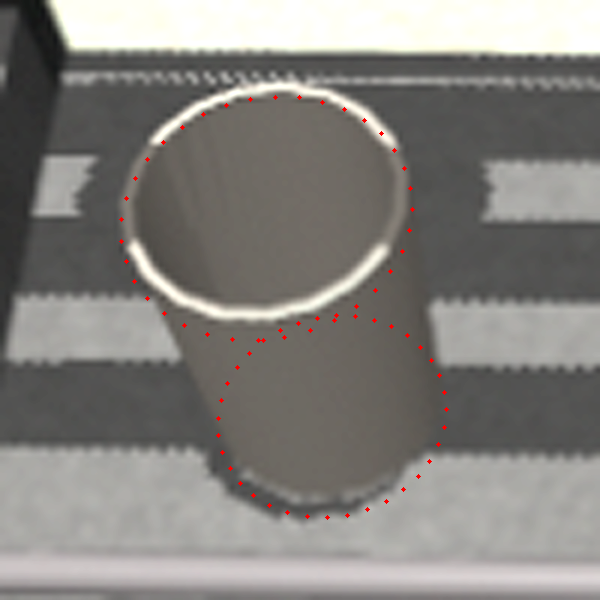

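View pics/t14d.png

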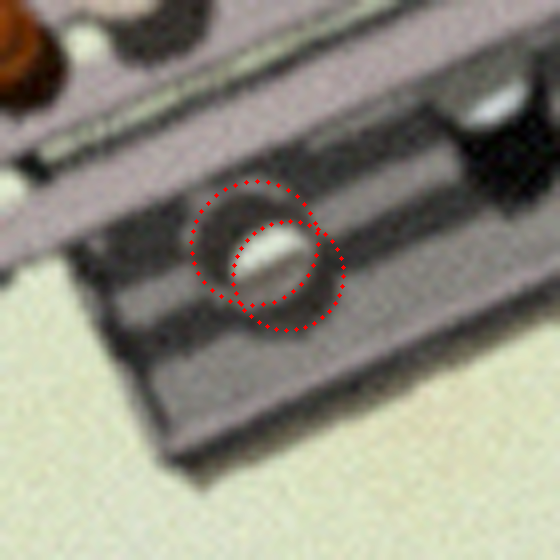

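```bash
python3 -m creep '[{"rx":0,"ry":0,"rz":0,"tx":0,"ty":-20,"tz":30,"hand":-1},{"rx":0,"ry":1,"rz":0,"tx":0,"ty":-40,"tz":60,"hand":-1},{"rx":0,"ry":1,"rz":0,"tx":0,"ty":-60,"tz":90,"hand":-1},{"rx":0,"ry":1,"rz":0,"tx":-20,"ty":-83,"tz":120,"hand":-1},{"rx":0,"ry":1,"rz":0,"tx":-25,"ty":-83,"tz":140,"hand":-1},{"rx":0,"ry":1,"rz":0,"tx":-25,"ty":-83,"tz":140,"hand":-1},{"rx":0,"ry":1,"rz":0,"tx":-25,"ty":-83,"tz":140,"hand":-1}]'; python3 - <<'E'
from h import *
s=bot.observe();print(s['qpos'].round(2),s['qd'].round(2))
a=np.radians(27); u=np.array([np.cos(a),np.sin(a),0]); Z=np.array([0,0,1.])
z=.707*u-.707*Z
C=np.array([.557,.285,.115])
Rt=mk(z,u+Z); goto(C-.06*Rt[:,2],Rt)
f=grab("wrist"); import pickle; pickle.dump(f,open("w15.pkl","wb")); save("w15",f,s=1.5,pts=proj(f,cupc((.557,.285,.06))))
E
```

```text
clock: 12.5
position: [0.4263, 0.2044, 0.2934]
tool_rot: [3.138, -0.734, 0.479]
force: [-0.4, -0.2, 0.4]
grip_width: 0.0852
[ 0.69 -0.2  -1.13  2.43 -1.26  0.16 -0.4 ] [ 0.1  -0.06 -0.18 -0.   -0.   -0.   -0.1 ]
r [-0.1  2.9  0.3] t [ -9. -12. 175.] n rows 3.5
```

View pics/w15.png

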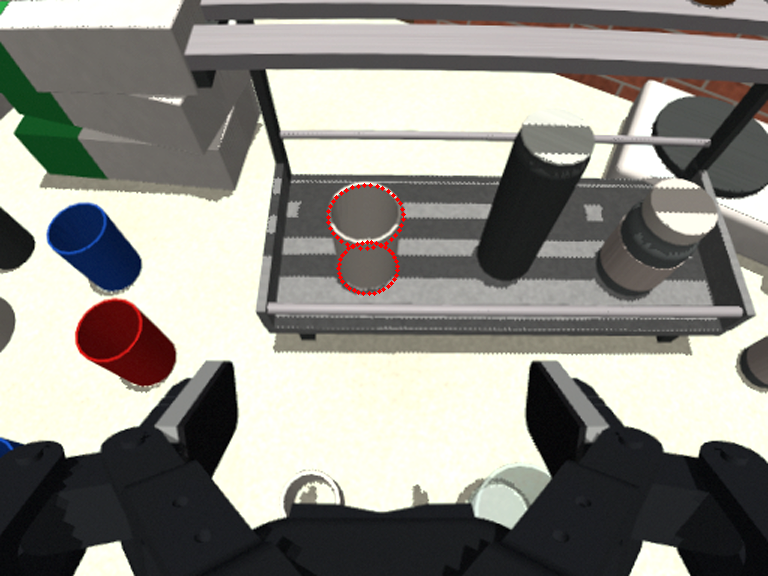

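```bash
cat > fk.py <<'E'
import numpy as np
from scipy.spatial.transform import Rotation as R
from scipy.optimize import least_squares
D=[ # q, pos, rpy
([1.25182583,0.52202811,-0.0363138,1.60000062,0.02119642,1.02109375,-0.11282681],[0.15374831,-0.60541735,0.20501976],[-3.14045,0.000085,0.24872]),
([.93,.04,-.34,2.02,.08,.63,.01],[0.4042,-0.363,0.3348],[2.688,0.06,1.018]),
([.55,.19,-.48,1.94,.59,.64,-.72],[0.5764,-0.2194,0.3138],[2.628,0.101,1.131]),
([.51,.33,-.44,1.94,.77,.56,-.71],[0.6104,-0.2344,0.2495],[2.655,0.186,1.288]),
([.47,.43,-.38,1.92,.89,.49,-.81],[0.6367,-0.2497,0.2058],[2.65,0.185,1.287]),
([.45,.47,-.34,1.92,.95,.45,-.86],[0.6439,-0.2581,0.1818],[2.652,0.185,1.289]),
([.22,.45,-.04,1.93,.71,.35,-2.0],[0.6441,-0.2579,0.1841],[2.819,-0.42,0.075]),
([.12,.46,.1,1.94,.56,.31,-2.42],[0.645,-0.2587,0.1848],[3.106,-0.525,-0.542]),
([.39,.27,-.3,1.95,.64,.55,-1.44],[0.6035,-0.2283,0.2746],[2.661,-0.228,0.553]),
([.69,-.2,-1.13,2.43,-1.26,.16,-.4],[0.4263,0.2044,0.2934],[3.138,-0.734,0.479]),
]
LIM=np.array([[-2.91,2.91],[-.3,2.13],[-1.5,1.42],[.17,2.43],[-1.26,4.41],[.16,1.93],[-2.52,2.52]])
def fk(q,v,s):
    h,L1,L2,L3,a,b,off,psi=v
    A=R.from_euler('z',s[0]*q[0]+off)*R.from_euler('y',q[1])*R.from_euler('z',s[1]*q[2])
    p=np.array([0,0,h])+A.apply([a,0,L1])
    A=A*R.from_euler('y',q[3]); p=p+A.apply([b,0,0])
    A=A*R.from_euler('z',s[2]*q[4]); p=p+A.apply([0,0,L2])
    A=A*R.from_euler('y',q[5])*R.from_euler('z',s[3]*q[6]+psi); p=p+A.apply([0,0,L3])
    return p,A
def res(v,s):
    r=[]
    for q,p,e in D:
        P,A=fk(q,v,s); r+=list((P-p)*1000/5); r+=list((A.inv()*R.from_euler('xyz',e)).as_rotvec()*100)
    return np.array(r)
def fit():
    import itertools
    best=None
    for s in itertools.product([-1,1],repeat=4):
        for psi in (0,1.57,3.14,-1.57):
            q=least_squares(res,[.3,.4,.4,.25,0,0,0,psi],args=(s,))
            if best is None or q.cost<best[0]: best=(q.cost,q.x,s)
    return best
if __name__=="__main__":
    b=fit(); print(b[0],b[1].round(4),b[2]); print(np.abs(res(b[1],b[2])).reshape(-1,6).round(1))
E
python3 fk.py
```

```text
88.81685496918837 [ 0.3732  0.6036  0.46    0.4172 -0.0359  0.0711 -0.0618  1.5191] (-1, -1, -1, -1)
[[3.9 1.2 1.9 0.  0.  1. ]
 [3.2 3.6 1.9 0.5 2.4 0.5]
 [1.  0.5 0.5 0.  3.  0.3]
 [0.  0.1 1.  1.2 3.1 0.3]
 [0.8 0.1 1.4 1.  2.7 0.2]
 [0.7 0.3 2.  0.6 2.9 0.2]
 [0.3 0.6 1.3 2.8 1.3 0.3]
 [1.4 0.4 0.7 3.6 1.  0.2]
 [0.6 1.2 0.4 0.9 3.2 0.2]
 [0.7 2.4 1.3 5.  0.2 0.8]]
```

```bash
python3 - <<'E'
import re
s=open('fk.py').read()
s=s.replace("h,L1,L2,L3,a,b,off,psi=v","h,L1,L2,L3,a,b,off,psi,o2,o4,o6,c,o3,o5=v")
s=s.replace("'y',q[1])","'y',q[1]+o2)").replace("s[1]*q[2])","s[1]*q[2]+o3)").replace("'y',q[3])","'y',q[3]+o4)").replace("s[2]*q[4])","s[2]*q[4]+o5)").replace("'y',q[5])*","'y',q[5]+o6)*").replace("[0,0,L3]","[c,0,L3]" )
s=s.replace("[.3,.4,.4,.25,0,0,0,psi]","[.37,.6,.46,.4,0,0,0,psi,0,0,0,0,0,0]").replace("itertools.product([-1,1],repeat=4)","[(-1,-1,-1,-1)]").replace("(0,1.57,3.14,-1.57)","(1.57,)")
s=s.replace("R.from_euler('z',s[3]*q[6]+psi); p=p+A.apply([c,0,L3])","R.from_euler('z',s[3]*q[6]+psi); p=p+A.apply([c,0,L3])")
open('fk.py','w').write(s)
E
python3 fk.py
```

```text
34.80458249549502 [ 0.3286  0.5727  0.455   0.3818 -0.0802  0.0182 -0.1249  1.5174  0.077
 -0.051  -0.0257  0.0034  0.0511 -0.0363] (-1, -1, -1, -1)
[[0.6 0.5 0.5 0.2 0.1 1.1]
 [1.5 2.3 1.4 0.2 2.3 1.1]
 [0.3 0.2 0.9 0.7 0.3 0. ]
 [0.3 0.6 0.9 0.2 0.3 1. ]
 [0.3 0.5 1.  0.2 1.  1. ]
 [0.3 0.5 1.3 0.  0.9 1. ]
 [0.4 0.8 0.2 0.5 0.9 0.8]
 [1.2 0.5 1.9 2.3 1.7 2. ]
 [0.6 0.7 0.5 0.4 1.2 0.5]
 [0.2 1.1 0.  3.2 2.3 0.2]]
```

```bash
cat > ik.py <<'E'
from fk import *
import numpy as np
b=fit(); V,S=b[1],b[2]
rng=np.random.default_rng(0)
mid=LIM.mean(1); half=np.ptp(LIM,axis=1)/2
def solve(pos,Rt,n=25,seed=None,w=.03):
    Rt=R.from_matrix(Rt); out=None
    def f(q):
        P,A=fk(q,V,S); return np.r_[(P-pos)*100,(A.inv()*Rt).as_rotvec()*30,w*((q-mid)/half)**4]
    for i in range(n):
        q0=seed if seed is not None and i==0 else rng.uniform(LIM[:,0],LIM[:,1])
        r=least_squares(f,q0,bounds=(LIM[:,0]-1e-6,LIM[:,1]+1e-6),max_nfev=60)
        e=np.linalg.norm(r.fun[:6]); m=(1-np.abs((r.x-mid)/half)).min()
        if e<.6 and (out is None or m>out[0]): out=(m,r.x)
        if seed is not None and i==0 and e<.6: break
    return out
def rot(az,el,sx):
    a=np.radians(az);u=np.array([np.cos(a),np.sin(a),0]);Z=np.array([0,0,1.]);e=np.radians(el)
    z=np.sin(e)*u-np.cos(e)*Z; x=sx*(np.cos(e)*u+np.sin(e)*Z)
    return np.c_[x,np.cross(z,x),z]
E
cat > t.py <<'E'
from ik import *
for el in (30,38,45,55):
  for daz in (0,):
    for sx in (1,-1):
      Rt=rot(27+daz,el,sx); z=Rt[:,2]; C=np.array([.556,.286,.11])
      for nm,P in (("grasp",C+.047*z),("lift",C+.047*z+[0,0,.06]),("off",C+.047*z-.11*z)):
        o=solve(P,Rt); print("shelf",el,sx,nm,o and (round(o[0],2),o[1].round(2)))
      Rt=rot(-22+daz,el,sx); z=Rt[:,2]; C=np.array([.581,-.213,.014+.05])
      for nm,P in (("place",C+.047*z),("pre",C+.047*z-.12*z)):
        o=solve(P,Rt); print("mill",el,sx,nm,o and (round(o[0],2),o[1].round(2)))
E
python3 t.py
```

```text
shelf 30 1 grasp (np.float64(0.1), array([-0.81,  0.62,  0.35,  2.12,  4.04,  0.25,  0.52]))
shelf 30 1 lift (np.float64(-0.0), array([-0.77,  0.49,  0.29,  2.08, -1.26,  0.16, -0.44]))
shelf 30 1 off (np.float64(0.0), array([-0.86,  0.37,  0.4 ,  2.18, -1.25,  0.19, -0.44]))
mill 30 1 place (np.float64(0.21), array([-0.04,  0.73,  0.43,  2.14,  3.82,  0.36,  0.67]))
mill 30 1 pre (np.float64(-0.0), array([-0.14,  0.46,  0.54,  2.23,  4.41,  0.26,  0.12]))
shelf 30 -1 grasp (np.float64(0.29), array([-0.04,  0.79, -0.84,  2.11,  1.81,  0.65, -0.13]))
shelf 30 -1 lift (np.float64(0.31), array([-0.11,  0.59, -0.69,  2.08,  1.51,  0.46,  0.08]))
shelf 30 -1 off (np.float64(0.23), array([-0.11,  0.43, -0.65,  2.17,  1.35,  0.38,  0.18]))
mill 30 -1 place (np.float64(0.26), array([ 0.73,  0.87, -0.77,  2.13,  1.99,  0.68, -0.33]))
mill 30 -1 pre (np.float64(0.19), array([ 0.91,  0.68, -1.05,  2.22,  1.66,  0.74, -0.09]))
shelf 38 1 grasp (np.float64(0.19), array([-0.79,  0.65,  0.32,  2.21,  3.47,  0.45,  1.08]))
shelf 38 1 lift (np.float64(0.16), array([-0.96,  0.55,  0.57,  2.19,  3.96, 
[... 1472 characters left out ...]
  0.05,  2.29,  3.05,  0.78, -1.62]))
mill 45 -1 pre None
shelf 55 1 grasp (np.float64(0.06), array([-0.7 ,  0.82,  0.19,  2.36,  3.16,  1.05,  1.39]))
shelf 55 1 lift (np.float64(0.06), array([-0.72,  0.64,  0.22,  2.36,  3.19,  0.88,  1.37]))
shelf 55 1 off None
mill 55 1 place (np.float64(0.06), array([ 0.27,  0.95, -0.05,  2.36,  3.02,  1.18,  1.6 ]))
mill 55 1 pre None
shelf 55 -1 grasp (np.float64(0.07), array([-0.51,  0.8 , -0.08,  2.36,  3.03,  1.02, -1.5 ]))
shelf 55 -1 lift (np.float64(0.07), array([-0.35,  0.65, -0.31,  2.35,  2.89,  0.87, -1.3 ]))
shelf 55 -1 off None
mill 55 -1 place (np.float64(0.07), array([ 0.23,  0.93,  0.  ,  2.36,  3.03,  1.15, -1.59]))
mill 55 -1 pre None
```

```bash
cat > path.py <<'E'
from ik import *
from scipy.spatial.transform import Slerp
def step(q,pos,Rt):
    for _ in range(8):
        P,A=fk(q,V,S); e=np.r_[pos-P,(R.from_matrix(Rt)*A.inv()).as_rotvec()*.3]
        J=np.zeros((6,7))
        for i in range(7):
            d=q.copy(); d[i]+=1e-5; P2,A2=fk(d,V,S); J[:,i]=np.r_[P2-P,(A2*A.inv()).as_rotvec()*.3]/1e-5
        q=np.clip(q+J.T@np.linalg.solve(J@J.T+1e-4*np.eye(6),e),LIM[:,0],LIM[:,1])
    return q,np.linalg.norm(e)
def run(q,way,n=10):
    q=np.array(q,float); P,A=fk(q,V,S)
    for pos,Rt in way:
        P0,A0=P,A; sl=Slerp([0,1],R.from_matrix([A0.as_matrix(),Rt]))
        for k in np.linspace(0,1,n+1)[1:]:
            q,e=step(q,P0+(np.array(pos)-P0)*k,sl(k).as_matrix())
        print(q.round(2),round(e,4)); P,A=np.array(pos),R.from_matrix(Rt)
    return q
def rotx(az,el,xaz):
    a=np.radians(az);e=np.radians(el);z=np.array([np.sin(e)*np.cos(a),np.sin(e)*np.sin(a),-np.cos(e)])
    x=np.array([np.cos(np.radians(xaz)),np.sin(np.radians(xaz)),0]); x-=z*(x@z); x/=np.linalg.norm(x)
    return np.c_[x,np.cross(z,x),z]
E
cat > t2.py <<'E'
from path import *
q0=[.69,-.2,-1.13,2.43,-1.26,.16,-.4]
Rg=rot(27,33,-1); C=np.array([.556,.286,.11]); z=Rg[:,2]
for xaz in (45,70,100,130):
  for pos1 in ((.45,.1,.33),(.5,.1,.3)):
    print(xaz,pos1)
    W=[(pos1,rotx(10,5,xaz)),(pos1,rotx(27,5,160)),((.46,.2,.3),rotx(27,20,190)),(C+.047*z-.11*z,Rg),(C+.047*z,Rg)]
    run(q0,W)
E
python3 t2.py; python3 -c "
from h import *
print(toolT().round(2))"
```

```text
45 (0.45, 0.1, 0.33)
[ 1.77 -0.3  -1.5   1.91 -0.52  1.21 -0.47] 0.1645
[ 1.12 -0.22 -1.2   2.04 -0.17  1.15  1.22] 0.4048
[ 0.51  0.24 -1.27  2.03  0.48  0.81  0.74] 0.0
[-0.16  0.41 -0.56  2.22  1.66  0.32 -0.13] 0.0
[-0.16  0.71 -0.63  2.14  2.04  0.51 -0.41] 0.0
45 (0.5, 0.1, 0.3)
[ 0.5   0.44 -1.21  1.82  0.54  1.2  -1.64] 0.0
[ 0.56  0.64 -1.5   1.81  0.74  1.37  0.16] 0.0033
[ 0.57  0.4  -1.5   2.03  0.72  0.95  0.49] 0.0034
[ 0.09  0.56 -0.98  2.22  1.64  0.6  -0.06] 0.0
[-0.01  0.83 -0.89  2.14  1.94  0.72 -0.23] 0.0
70 (0.45, 0.1, 0.33)
[ 1.77 -0.3  -1.5   1.91 -0.52  1.21 -0.03] 0.1672
[ 1.43 -0.3  -1.39  1.99 -0.34  1.17  1.39] 0.339
[ 1.59 -0.3  -1.5   2.05 -0.74  0.9   2.  ] 0.1129
[-0.42  0.36 -0.19  2.22  1.8   0.16 -0.3 ] 0.0098
[-0.26  0.67 -0.46  2.14  2.15  0.41 -0.56] 0.0
70 (0.5, 0.1, 0.3)
[ 0.45  0.38 -1.09  1.82  0.45  1.16 -1.11] 0.0
[ 0.56  0.64 -1.5   1.81  0.73  1.37  0.16] 0.0009
[ 0.57  0.4  -1.5   2.03  0.72  0.95  0.49] 0.0034
[ 0.09  0.56 -0.98  2.22  1.64  0.6  -0.06] 0.0
[-0.01  0.83 -0.89  2.14  1.94  0.72 -0.23] 0.0
100 (0.45, 0.1, 0.33)
[ 0.58  0
[... 430 characters left out ...]
1.64  0.6  -0.06] 0.0
[-0.01  0.83 -0.89  2.14  1.94  0.72 -0.23] 0.0
130 (0.45, 0.1, 0.33)
[ 0.52  0.24 -1.09  1.86  0.3   1.16  0.04] 0.0
[ 0.61  0.31 -1.26  1.85  0.38  1.2   0.48] 0.0
[ 0.55  0.3  -1.38  2.03  0.58  0.86  0.63] 0.0
[-0.04  0.47 -0.75  2.22  1.64  0.44 -0.09] 0.0
[-0.09  0.75 -0.74  2.14  1.99  0.59 -0.33] 0.0
130 (0.5, 0.1, 0.3)
[ 0.42  0.36 -1.03  1.81  0.43  1.15 -0.03] 0.0
[ 0.5   0.44 -1.19  1.81  0.51  1.19  0.4 ] 0.0
[ 0.56  0.34 -1.43  2.03  0.64  0.89  0.58] 0.0
[ 0.02  0.5  -0.85  2.22  1.64  0.5  -0.08] 0.0
[-0.06  0.78 -0.8   2.14  1.97  0.64 -0.29] 0.0
[[ 0.66  0.46  0.6   0.43]
 [ 0.34 -0.89  0.31  0.21]
 [ 0.67  0.   -0.74  0.29]
 [ 0.    0.    0.    1.  ]]
```

```bash
python3 - <<'E'
from h import *
from path import rotx
goto((.5,.1,.3),rotx(10,5,100)); goto((.5,.1,.3),rotx(15,15,90))
E
```

```text
r [ 22.5 -32.9 -70.4] t [ 17. 127.   7.] n rows 9.4
r [ 12.5 -26.2 -62.9] t [ 17. 127.   7.] n rows 8.1
```

```bash
python3 -m creep '[{"rx":2,"ry":-4,"rz":-7,"tx":10,"ty":30,"tz":7,"hand":-1},{"rx":5,"ry":-8,"rz":-14,"tx":17,"ty":60,"tz":7,"hand":-1},{"rx":8,"ry":-12,"rz":-21,"tx":17,"ty":90,"tz":7,"hand":-1},{"rx":11,"ry":-16,"rz":-28,"tx":17,"ty":127,"tz":7,"hand":-1},{"rx":14,"ry":-20,"rz":-36,"tx":17,"ty":127,"tz":7,"hand":-1},{"rx":17,"ry":-25,"rz":-46,"tx":17,"ty":127,"tz":7,"hand":-1},{"rx":22,"ry":-33,"rz":-58,"tx":17,"ty":127,"tz":7,"hand":-1},{"rx":22,"ry":-33,"rz":-70,"tx":17,"ty":127,"tz":7,"hand":-1}]'; python3 - <<'E'
from h import *
from path import *
s=bot.observe();print(s['qpos'].round(2),s['qd'].round(2),s['force'])
goto((.5,.1,.3),rotx(10,5,100)); goto((.48,.1,.3),rotx(27,5,160))
P,A=fk(s['qpos'],V,S); print(P-s['position'])
E
```

```text
clock: 13.35
position: [0.5011, 0.0984, 0.2986]
tool_rot: [3.013, -0.294, 1.25]
force: [-1.1, -0.1, -0.5]
grip_width: 0.0857
[ 0.83  0.26 -1.18  1.95  0.11  0.81 -0.71] [-0.69  0.27  0.12 -0.45  0.92  0.85  0.3 ] [-1.08975626 -0.05882404 -0.52653817]
r [  6.5 -13.4 -29.8] t [ 2. -1. -1.] n rows 3.9
r [ 13.3  -7.5 -89.2] t [ -5. -20.  -5.] n rows 10.5
[ 0.01255335 -0.00423536  0.02692548]
```

```bash
python3 -m creep '[{"rx":2,"ry":-4,"rz":-8,"tx":0,"ty":-5,"tz":0,"hand":-1},{"rx":4,"ry":-8,"rz":-16,"tx":0,"ty":-10,"tz":0,"hand":-1},{"rx":6,"ry":-10,"rz":-25,"tx":-5,"ty":-20,"tz":-5,"hand":-1},{"rx":7,"ry":-10,"rz":-34,"tx":-5,"ty":-20,"tz":-5,"hand":-1},{"rx":9,"ry":-10,"rz":-43,"tx":-5,"ty":-20,"tz":-5,"hand":-1},{"rx":10,"ry":-9,"rz":-52,"tx":-5,"ty":-20,"tz":-5,"hand":-1},{"rx":11,"ry":-9,"rz":-60,"tx":-5,"ty":-20,"tz":-5,"hand":-1},{"rx":12,"ry":-8,"rz":-70,"tx":-5,"ty":-20,"tz":-5,"hand":-1}]'; python3 - <<'E'
from h import *
from path import *
s=bot.observe();print(s['qpos'].round(2),s['qd'].round(2),s['force'])
goto((.46,.2,.3),rotx(27,20,190)); 
Rg=rot(27,33,-1); C=np.array([.556,.286,.11]); z=Rg[:,2]
goto(C-.063*z,Rg)
E
```

```text
clock: 14.15
position: [0.4788, 0.1015, 0.2994]
tool_rot: [3.055, 0.006, 2.387]
force: [-0.9, -0.2, 0.2]
grip_width: 0.0857
[ 0.74  0.43 -1.37  1.84  0.44  1.15  0.06] [ 0.16  0.23 -0.38 -0.01  0.27  0.16  1.22] [-0.8712305  -0.15627848  0.19382365]
r [-10.  -12.2 -52.1] t [81. 59.  4.] n rows 6.3
r [-16.1 -25.3 -69.1] t [ 83. 143. 149.] n rows 8.8
```

```bash
python3 -m creep '[{"rx":-2,"ry":-3,"rz":-9,"tx":20,"ty":15,"tz":0,"hand":-1},{"rx":-4,"ry":-5,"rz":-18,"tx":40,"ty":30,"tz":0,"hand":-1},{"rx":-6,"ry":-8,"rz":-26,"tx":60,"ty":45,"tz":0,"hand":-1},{"rx":-8,"ry":-10,"rz":-35,"tx":75,"ty":60,"tz":5,"hand":-1},{"rx":-10,"ry":-13,"rz":-44,"tx":81,"ty":70,"tz":20,"hand":-1},{"rx":-12,"ry":-16,"rz":-52,"tx":82,"ty":90,"tz":50,"hand":-1},{"rx":-14,"ry":-20,"rz":-60,"tx":83,"ty":110,"tz":80,"hand":-1},{"rx":-16,"ry":-25,"rz":-69,"tx":83,"ty":125,"tz":100,"hand":-1}]'; python3 - <<'E'
from h import *
from path import *
s=bot.observe();print(s['qpos'].round(2),s['qd'].round(2),s['force'])
Rg=rot(27,33,-1); C=np.array([.556,.286,.11]); z=Rg[:,2]
goto(C-.063*z,Rg)
E
```

```text
clock: 14.95
position: [0.5107, 0.2559, 0.2086]
tool_rot: [3.093, 0.519, -2.793]
force: [2.0, -1.0, 0.6]
grip_width: 0.085
[ 0.33  0.43 -1.17  2.17  1.19  0.56  0.25] [-0.81  0.16  0.87  0.45  2.12 -0.79 -0.71] [ 2.0262923  -1.01968719  0.55329264]
r [-0.9 -3.1 -6.1] t [ 6.  6. 49.] n rows 1.0
```

```bash
python3 -m creep '[{"rx":-1,"ry":-3,"rz":-6,"tx":6,"ty":6,"tz":25,"hand":-1},{"rx":-1,"ry":-3,"rz":-6,"tx":6,"ty":6,"tz":35,"hand":-1},{"rx":-1,"ry":-3,"rz":-6,"tx":6,"ty":6,"tz":35,"hand":-1},{"rx":-1,"ry":-3,"rz":-6,"tx":6,"ty":6,"tz":35,"hand":-1}]'; python3 - <<'E'
from h import *
from path import *
s=bot.observe();print(s['qpos'].round(2),s['qd'].round(2),s['force'])
Rg=rot(27,33,-1); C=np.array([.556,.286,.11]); z=Rg[:,2]
goto(C-.063*z,Rg)
f=grab("wrist"); import pickle; pickle.dump(f,open("w16.pkl","wb")); save("w16",f,s=1.5,pts=proj(f,cupc((.556,.285,.06))))
g=grab("scene"); save("s16",g,(180,60,420,300),2.5)
E
```

```text
clock: 15.35
position: [0.5194, 0.2668, 0.178]
tool_rot: [3.136, 0.574, -2.68]
force: [0.0, -0.6, 0.8]
grip_width: 0.0855
[ 0.24  0.48 -1.08  2.22  1.5   0.53  0.05] [ 0.03 -0.02 -0.03 -0.01 -0.01 -0.   -0.  ] [ 0.02682618 -0.55436645  0.75441438]
r [ 0.  -0.1 -0.4] t [ 2.  1. 17.] n rows 0.3
```

View pics/w16.png

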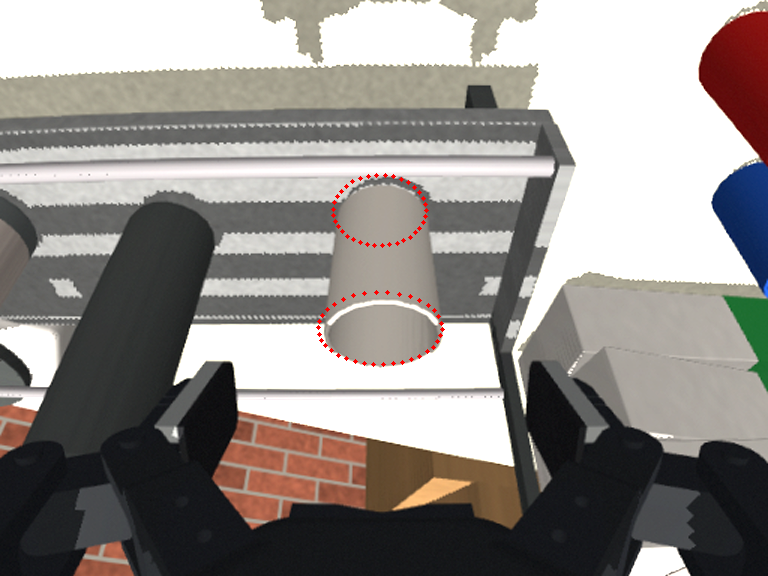

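View pics/s16.png

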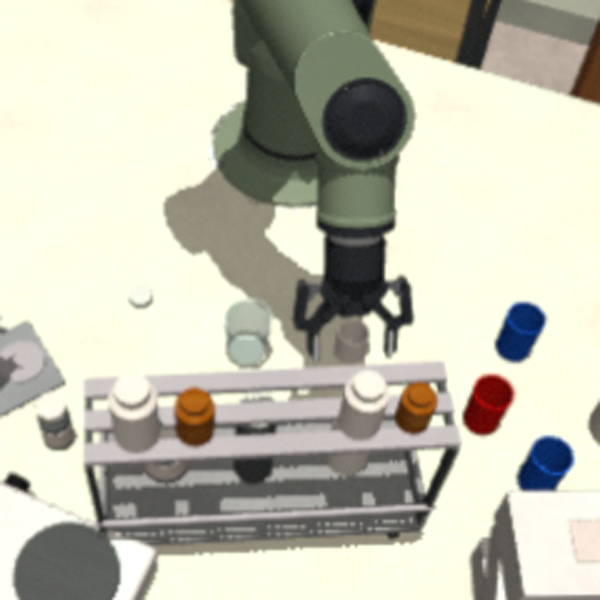

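```bash
python3 -m creep '[{"rx":0,"ry":0,"rz":0,"tx":2,"ty":1,"tz":30,"hand":-1},{"rx":0,"ry":0,"rz":0,"tx":2,"ty":1,"tz":60,"hand":-1},{"rx":0,"ry":0,"rz":0,"tx":2,"ty":1,"tz":90,"hand":-1},{"rx":0,"ry":0,"rz":0,"tx":2,"ty":1,"tz":115,"hand":-1},{"rx":0,"ry":0,"rz":0,"tx":2,"ty":1,"tz":127,"hand":-1},{"rx":0,"ry":0,"rz":0,"tx":2,"ty":1,"tz":127,"hand":-1}]'; python3 - <<'E'
from h import *
from path import *
s=bot.observe();print(s['qpos'].round(2),s['qd'].round(2),s['force'])
Rg=rot(27,33,-1); C=np.array([.556,.285,.11]); z=Rg[:,2]
goto(C+.047*z,Rg)
f=grab("wrist"); import pickle; pickle.dump(f,open("w17.pkl","wb")); save("w17",f,s=1.5)
E
```

```text
clock: 16.05
position: [0.5794, 0.298, 0.0703]
tool_rot: [3.136, 0.574, -2.681]
force: [0.4, 0.6, 0.9]
grip_width: 0.0851
[ 0.1   0.8  -0.96  2.13  1.87  0.66 -0.17] [ 0.01 -0.05 -0.02  0.03 -0.03 -0.01  0.01] [0.43530636 0.58447366 0.86601699]
r [ 0.  -0.1 -0.5] t [ 1. -1. -1.] n rows 0.1
```

View pics/w17.png

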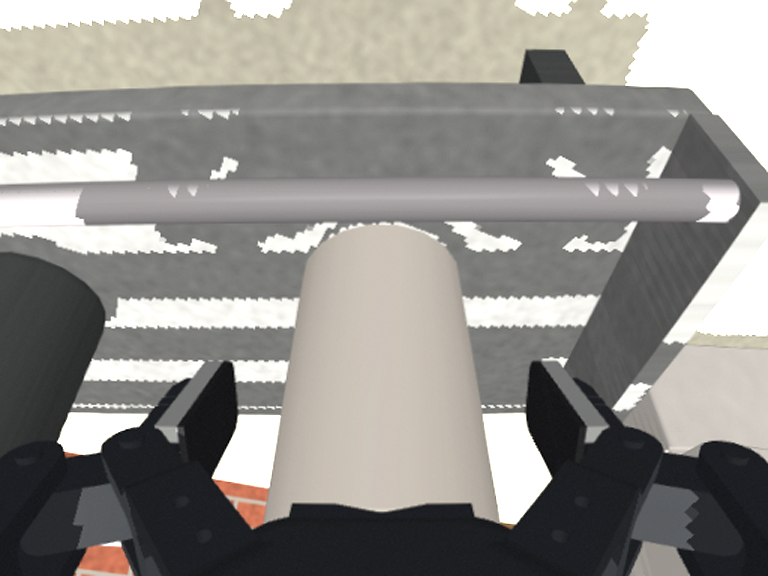

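```bash
python3 -m creep '[{"rx":0,"ry":0,"rz":0,"tx":0,"ty":0,"tz":0,"hand":0},{"rx":0,"ry":0,"rz":0,"tx":0,"ty":0,"tz":0,"hand":1},{"rx":0,"ry":0,"rz":0,"tx":0,"ty":0,"tz":0,"hand":1},{"rx":0,"ry":0,"rz":0,"tx":0,"ty":0,"tz":0,"hand":1},{"rx":0,"ry":0,"rz":0,"tx":0,"ty":0,"tz":0,"hand":1}]' 35; python3 - <<'E'
from h import *
from path import *
s=bot.observe();print(s['qpos'].round(2),s['force'],s['moment'])
T=toolT(); print("up in tool",T[:3,:3].T@[0,0,60], "back",T[:3,:3].T@[-89,-45,0])
f=grab("wrist"); save("w18",f,s=1.5)
E
```

```text
clock: 16.6
position: [0.5797, 0.2982, 0.0724]
tool_rot: [3.138, 0.578, -2.678]
force: [-3.1, -3.7, 10.7]
grip_width: 0.0552
[ 0.1   0.79 -0.96  2.13  1.88  0.66 -0.17] [-3.09615069 -3.67027437 10.72548116] [-0.53746512 -0.10886533 -0.25837533]
up in tool [-32.75669394   0.17966011 -50.26894394] back [ 83.55460542  -0.28965274 -54.44762634]
```

View pics/w18.png

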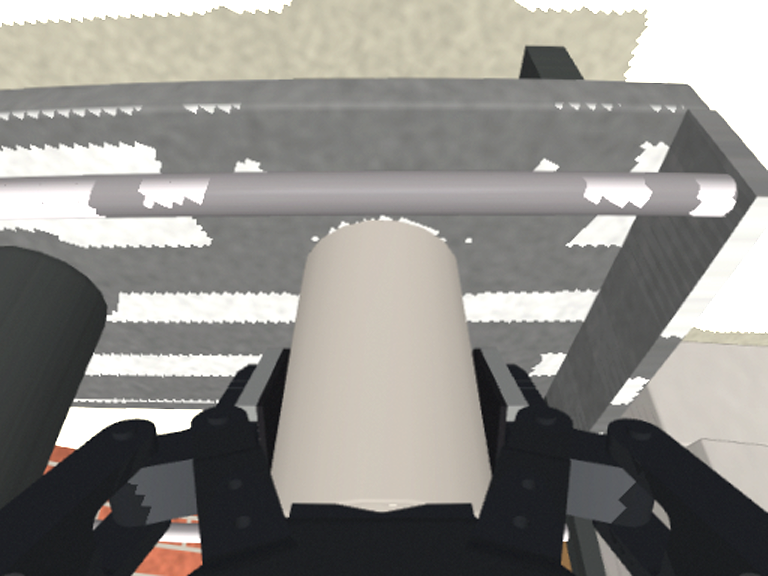

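```bash
cat > t3.py <<'E'
from path import *
from h import mill2w, bot
s=bot.observe(); q=s['qpos']
P,A=fk(q,V,S); bias=P-s['position']; print(bias.round(3))
PL=mill2w([[-.085,0,.014]])[0]; print(PL)
def tcp(c,az,el=33.1):
    Rg=rot(az,el,-1); return np.array(c)+[0,0,.05]+.047*Rg[:,2]+bias*0,Rg
for az in (-22,-30,-35):
  a=np.radians(az);d=np.array([np.cos(a),np.sin(a),0])
  W=[tcp((.556,.285,.12),27),tcp((.50,.256,.13),27),tcp((.46,.2,.15),22),tcp((.47,.0,.15),0),tcp(PL-.13*d+[0,0,.06],az),tcp(PL-.11*d+[0,0,.01],az),tcp(PL+[0,0,.0],az)]
  print(az);run(q,W)
E
python3 t3.py
```

```text
[ 0.017 -0.017  0.031]
[ 0.58063563 -0.21270491  0.014     ]
-22
[ 0.04  0.71 -0.96  2.12  1.72  0.68 -0.05] 0.0
[ 0.09  0.63 -1.01  2.24  1.75  0.67 -0.14] 0.0
[ 0.21  0.51 -1.07  2.35  1.71  0.64 -0.21] 0.0
[ 0.63  0.43 -1.01  2.41  1.77  0.54 -0.27] 0.0
[ 0.82  0.69 -0.91  2.43  2.09  0.78 -0.58] 0.0025
[ 0.78  0.86 -0.86  2.41  2.22  0.9  -0.63] 0.0
[ 0.74  0.89 -0.78  2.17  2.13  0.74 -0.44] 0.0
-30
[ 0.04  0.71 -0.96  2.12  1.72  0.68 -0.05] 0.0
[ 0.09  0.63 -1.01  2.24  1.75  0.67 -0.14] 0.0
[ 0.21  0.51 -1.07  2.35  1.71  0.64 -0.21] 0.0
[ 0.63  0.43 -1.01  2.41  1.77  0.54 -0.27] 0.0
[ 0.67  0.68 -0.88  2.41  1.97  0.88 -0.72] 0.0
[ 0.64  0.85 -0.83  2.39  2.12  0.97 -0.78] 0.0
[ 0.67  0.88 -0.76  2.16  2.06  0.81 -0.56] 0.0
-35
[ 0.04  0.71 -0.96  2.12  1.72  0.68 -0.05] 0.0
[ 0.09  0.63 -1.01  2.24  1.75  0.67 -0.14] 0.0
[ 0.21  0.51 -1.07  2.35  1.71  0.64 -0.21] 0.0
[ 0.63  0.43 -1.01  2.41  1.77  0.54 -0.27] 0.0
[ 0.58  0.68 -0.86  2.39  1.89  0.93 -0.79] 0.0
[ 0.56  0.84 -0.81  2.37  2.04  1.01 -0.87] 0.0
[ 0.63  0.87 -0.74  2.15  2.01  0.85 -0.63] 0.0
```

```bash
python3 -m creep '[{"rx":0,"ry":0,"rz":0,"tx":-8,"ty":0,"tz":-13,"hand":1},{"rx":0,"ry":0,"rz":0,"tx":-19,"ty":0,"tz":-29,"hand":1},{"rx":0,"ry":0,"rz":0,"tx":-27,"ty":0,"tz":-42,"hand":1},{"rx":0,"ry":0,"rz":0,"tx":-30,"ty":0,"tz":-46,"hand":1},{"rx":0,"ry":0,"rz":0,"tx":-30,"ty":0,"tz":-46,"hand":1}]'; python3 - <<'E'
from h import *
from path import *
s=bot.observe();print(s['qpos'].round(2),s['force'],s['moment'])
f=grab("wrist"); save("w19",f,s=1.5)
f=grab("scene"); save("s19",f,(180,60,420,300),2.5)
E
```

```text
clock: 17.15
position: [0.5798, 0.2981, 0.1268]
tool_rot: [3.138, 0.577, -2.679]
force: [-0.3, -0.9, -0.9]
grip_width: 0.0546
[ 0.12  0.67 -0.98  2.1   1.67  0.59 -0.01] [-0.33952999 -0.94645465 -0.86560112] [-0.2931898   0.64989157  0.01041652]
```

View pics/w19.png

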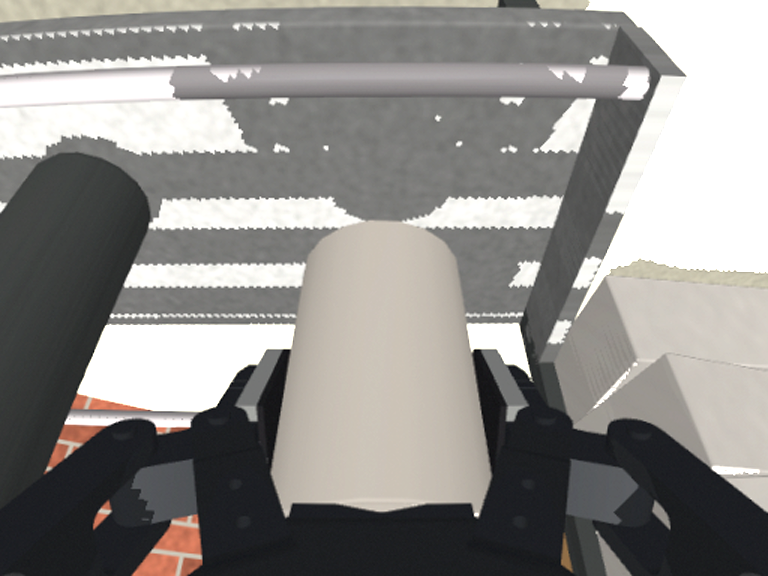

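View pics/s19.png

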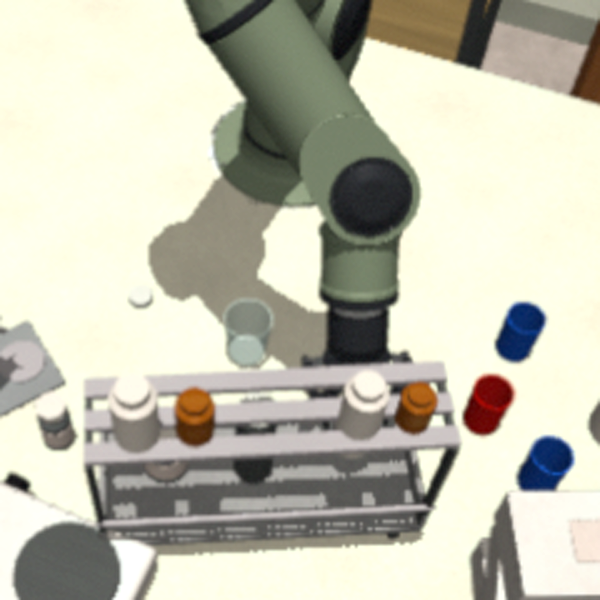

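```bash
python3 -m creep '[{"rx":0,"ry":0,"rz":0,"tx":30,"ty":0,"tz":-22,"hand":1},{"rx":0,"ry":0,"rz":0,"tx":60,"ty":0,"tz":-45,"hand":1},{"rx":0,"ry":0,"rz":0,"tx":80,"ty":0,"tz":-65,"hand":1},{"rx":0,"ry":0,"rz":0,"tx":90,"ty":0,"tz":-80,"hand":1},{"rx":0,"ry":0,"rz":0,"tx":90,"ty":0,"tz":-80,"hand":1}]'; cat > wp.py <<'E'
from h import *
from path import rot
PL=mill2w([[-.085,0,.014]])[0]
def cup2tcp(c,az,el=33.1):
    a=np.radians(az); u=np.array([np.cos(a),np.sin(a),0]); return np.array(c)+u*.0271+[0,0,.0124], rot(az,el,-1)
E
python3 - <<'E'
from wp import *
s=bot.observe();print(s['qpos'].round(2),s['force'])
goto(*cup2tcp((.47,.08,.16),5)); goto(*cup2tcp((.50,0,.16),-5)); goto(*cup2tcp((.50,-.05,.15),-15))
E
```

```text
clock: 17.75
position: [0.4717, 0.2437, 0.1437]
tool_rot: [3.138, 0.575, -2.678]
force: [0.7, -0.0, -0.5]
grip_width: 0.0552
[ 0.24  0.5  -1.1   2.37  1.76  0.56 -0.25] [ 0.7107653  -0.01612026 -0.52545914]
r [12.  -0.2 18.1] t [  26. -155.  -52.] n rows 3.3
r [17.4 -0.2 26.5] t [  35. -245.  -58.] n rows 5.1
r [22.9 -0.2 34.9] t [  62. -293.  -63.] n rows 6.1
```

```bash
python3 -m creep '[{"rx":3,"ry":0,"rz":4,"tx":-5,"ty":-30,"tz":-25,"hand":1},{"rx":6,"ry":0,"rz":9,"tx":5,"ty":-75,"tz":-40,"hand":1},{"rx":9,"ry":0,"rz":14,"tx":18,"ty":-120,"tz":-48,"hand":1},{"rx":12,"ry":0,"rz":18,"tx":26,"ty":-160,"tz":-52,"hand":1},{"rx":15,"ry":0,"rz":23,"tx":31,"ty":-205,"tz":-56,"hand":1},{"rx":17.4,"ry":0,"rz":26.5,"tx":35,"ty":-245,"tz":-58,"hand":1},{"rx":17.4,"ry":0,"rz":26.5,"tx":35,"ty":-245,"tz":-58,"hand":1},{"rx":17.4,"ry":0,"rz":26.5,"tx":35,"ty":-245,"tz":-58,"hand":1}]'; python3 - <<'E'
from wp import *
s=bot.observe();print(s['qpos'].round(2),s['force'],s['qd'].round(2))
a=np.radians(-35.2);d=np.array([np.cos(a),np.sin(a),0])
goto(*cup2tcp(PL-.13*d+[0,0,.09],-35.2)); goto(*cup2tcp(PL-.11*d+[0,0,.01],-35.2))
E
```

```text
clock: 18.55
position: [0.5289, -0.0019, 0.1719]
tool_rot: [3.14, 0.573, 3.052]
force: [-1.0, 0.3, -0.5]
grip_width: 0.0552
[ 0.58  0.35 -0.94  2.35  1.59  0.46 -0.22] [-1.00948172  0.25186839 -0.4986871 ] [-0.02 -0.01 -0.02  0.01 -0.   -0.   -0.  ]
r [16.5 -0.3 25.2] t [  46. -154.   36.] n rows 3.5
r [16.5 -0.3 25.2] t [  75. -164.  113.] n rows 4.3
```

```bash
python3 -m creep '[{"rx":4,"ry":0,"rz":6,"tx":12,"ty":-40,"tz":5,"hand":1},{"rx":8,"ry":0,"rz":12,"tx":24,"ty":-80,"tz":12,"hand":1},{"rx":12,"ry":0,"rz":18,"tx":36,"ty":-120,"tz":24,"hand":1},{"rx":16.5,"ry":0,"rz":25.2,"tx":46,"ty":-154,"tz":36,"hand":1},{"rx":16.5,"ry":0,"rz":25.2,"tx":46,"ty":-154,"tz":36,"hand":1},{"rx":16.5,"ry":0,"rz":25.2,"tx":46,"ty":-154,"tz":36,"hand":1}]'; python3 - <<'E'
from wp import *
s=bot.observe();print(s['qpos'].round(2),s['force'],s['qd'].round(2))
a=np.radians(-35.2);d=np.array([np.cos(a),np.sin(a),0])
goto(*cup2tcp(PL-.13*d+[0,0,.09],-35.2)); goto(*cup2tcp(PL-.11*d+[0,0,.01],-35.2))
T=toolT()
c=T[:3,3]-np.r_[d[:2]*.0271,.0124]; print(c)
f=grab("wrist"); save("w20",f,s=1.5)
th=np.linspace(0,2*np.pi,60); circ=mill2w(np.c_[-.085+.036*np.cos(th),.036*np.sin(th),0*th+.014])
g=grab("scene"); save("s20",g,(80,80,280,260),4,np.r_[proj(g,cupc(c)),proj(g,circ)])
E
```

```text
clock: 19.15
position: [0.4963, -0.1519, 0.1166]
tool_rot: [-3.139, 0.573, 2.532]
force: [0.4, 0.7, -1.1]
grip_width: 0.0553
[ 0.64  0.49 -0.85  2.39  1.72  0.71 -0.67] [ 0.36505416  0.65718709 -1.10211919] [ 0.   -0.03 -0.01  0.   -0.   -0.01  0.01]
r [ 0.  -0.3  0.3] t [-1. -1.  1.] n rows 0.0
r [ 0.  -0.3  0.3] t [26. -1. 79.] n rows 1.7
[ 0.47418451 -0.13625698  0.1041894 ]
```

View pics/w20.png

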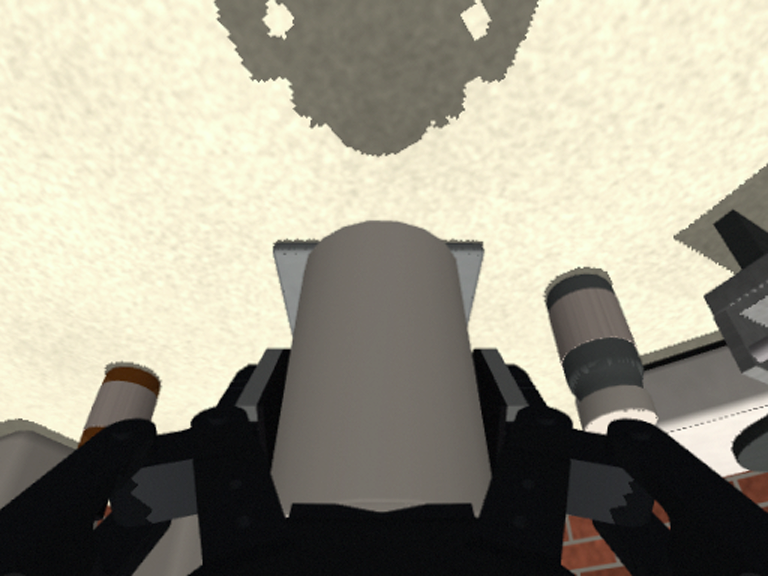

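View pics/s20.png

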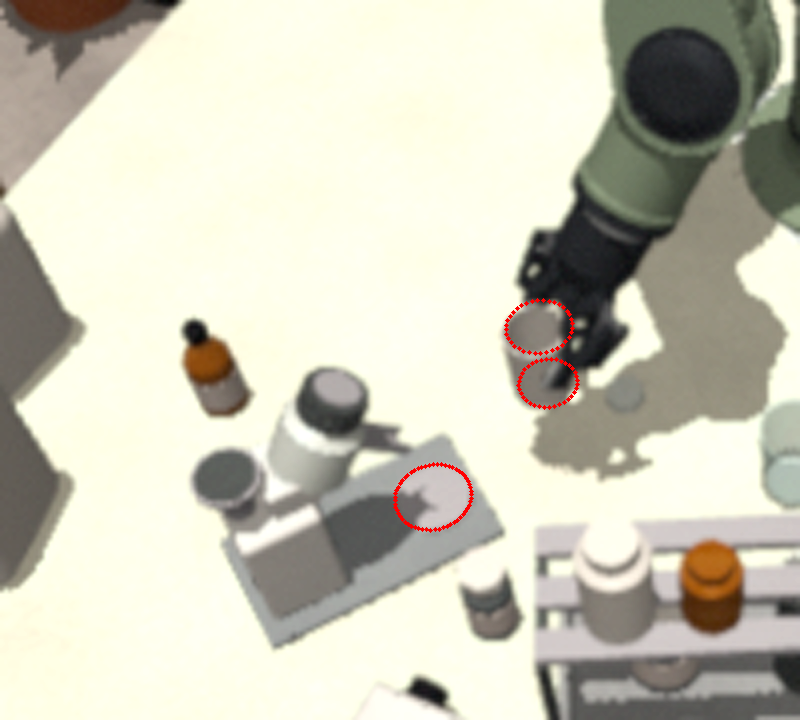

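```bash
python3 -m creep '[{"rx":0,"ry":0,"rz":0,"tx":10,"ty":-1,"tz":30,"hand":1},{"rx":0,"ry":0,"rz":0,"tx":20,"ty":-1,"tz":60,"hand":1},{"rx":0,"ry":0,"rz":0,"tx":26,"ty":-1,"tz":79,"hand":1},{"rx":0,"ry":0,"rz":0,"tx":26,"ty":-1,"tz":79,"hand":1},{"rx":0,"ry":0,"rz":0,"tx":26,"ty":-1,"tz":79,"hand":1}]'; python3 - <<'E'
from wp import *
s=bot.observe();print(s['qpos'].round(2),s['force'],s['qd'].round(2))
a=np.radians(-35.2);d=np.array([np.cos(a),np.sin(a),0])
goto(*cup2tcp(PL-.11*d+[0,0,.01],-35.2));goto(*cup2tcp(PL-.03*d+[0,0,.009],-35.2));goto(*cup2tcp(PL+[0,0,.008],-35.2))
E
```

```text
clock: 19.75
position: [0.5127, -0.1657, 0.0373]
tool_rot: [-3.139, 0.574, 2.531]
force: [-0.5, 0.6, -0.7]
grip_width: 0.055
[ 0.62  0.73 -0.8   2.38  1.99  0.86 -0.85] [-0.51739226  0.57404231 -0.67224969] [ 0.   -0.03 -0.    0.   -0.    0.   -0.  ]
r [-0.  -0.2  0.2] t [1. 1. 1.] n rows 0.0
r [-0.  -0.2  0.2] t [-66.   1.  45.] n rows 1.6
r [-0.  -0.2  0.2] t [-91.   0.  62.] n rows 2.2
```

```bash
python3 -m creep '[{"rx":0,"ry":0,"rz":0,"tx":-22,"ty":0.5,"tz":15,"hand":1},{"rx":0,"ry":0,"rz":0,"tx":-44,"ty":0.5,"tz":30,"hand":1},{"rx":0,"ry":0,"rz":0,"tx":-66,"ty":0.5,"tz":45,"hand":1},{"rx":0,"ry":0,"rz":0,"tx":-80,"ty":0,"tz":54,"hand":1},{"rx":0,"ry":0,"rz":0,"tx":-91,"ty":0,"tz":61,"hand":1},{"rx":0,"ry":0,"rz":0,"tx":-91,"ty":0,"tz":61,"hand":1}]'; python3 - <<'E'
from wp import *
s=bot.observe();print(s['qpos'].round(2),s['force'],s['qd'].round(2))
goto(*cup2tcp(PL+[0,0,.008],-35.2));goto(*cup2tcp(PL,-35.2))
T=toolT(); a=np.radians(-35.2);d=np.array([np.cos(a),np.sin(a),0])
c=T[:3,3]-np.r_[d[:2]*.0271,.0124]; print(c-PL)
f=grab("wrist"); save("w21",f,s=1.5)
th=np.linspace(0,2*np.pi,60); circ=mill2w(np.c_[-.085+.036*np.cos(th),.036*np.sin(th),0*th+.014])
g=grab("scene"); save("s21",g,(100,140,240,260),5.5,np.r_[proj(g,cupc(c)),proj(g,circ)])
g=grab("top"); save("t21",g,(270,110,370,210),6,np.r_[proj(g,cupc(c)),proj(g,circ)])
E
```

```text
clock: 20.35
position: [0.6039, -0.2303, 0.0376]
tool_rot: [-3.14, 0.578, 2.528]
force: [0.7, 0.5, -0.3]
grip_width: 0.0549
[ 0.65  0.77 -0.69  2.13  1.92  0.7  -0.59] [ 0.71034441  0.50012327 -0.27091986] [-0.    0.   -0.02  0.06  0.02  0.02 -0.05]
r [-0.1  0.   0.1] t [3. 1. 2.] n rows 0.1
r [-0.1  0.   0.1] t [8. 1. 8.] n rows 0.2
[ 0.0010713  -0.00196034  0.01117851]
```

View pics/w21.png

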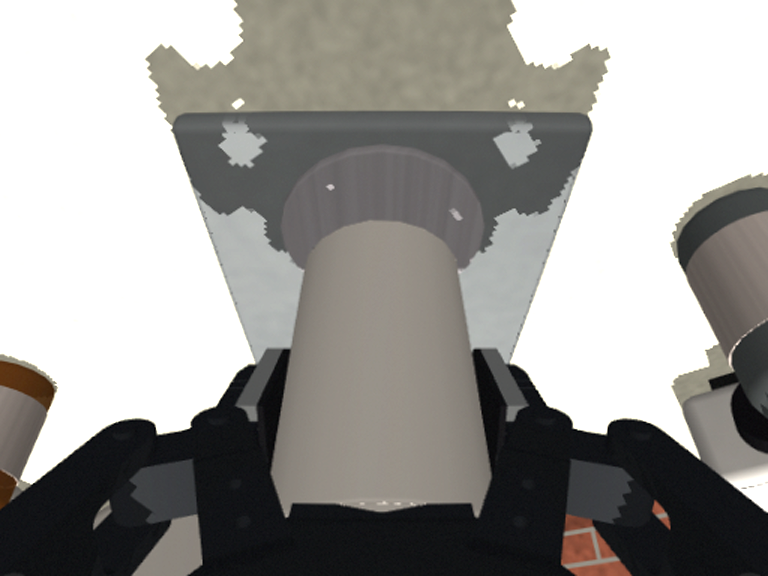

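View pics/s21.png

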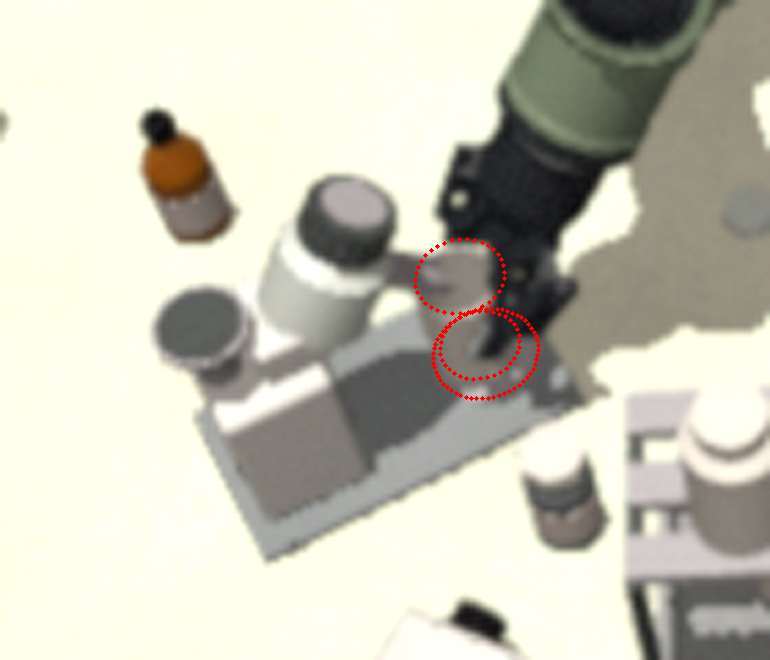

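View pics/t21.png

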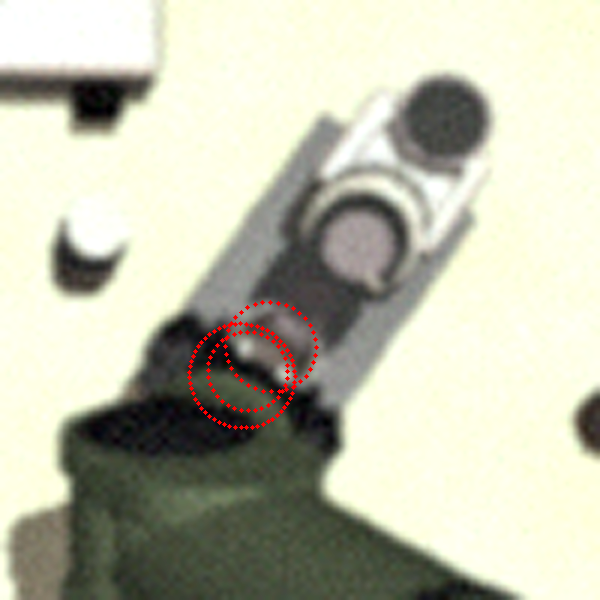

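```bash
python3 - <<'E'
from wp import *
f=grab("wrist")
T=toolT(); a=np.radians(-35.2);d=np.array([np.cos(a),np.sin(a),0])
c=T[:3,3]-np.r_[d[:2]*.0271,.0124]
th=np.linspace(0,2*np.pi,60); circ=mill2w(np.c_[-.085+.036*np.cos(th),.036*np.sin(th),0*th+.014])
sl=mill2w([[-.128,y,.01] for y in np.linspace(-.065,.065,12)])
save("w22",f,(100,50,420,260),2.4,np.r_[proj(f,cupc(c)),proj(f,circ),proj(f,sl)])
E
```

```text
(no output)
```

View pics/w22.png

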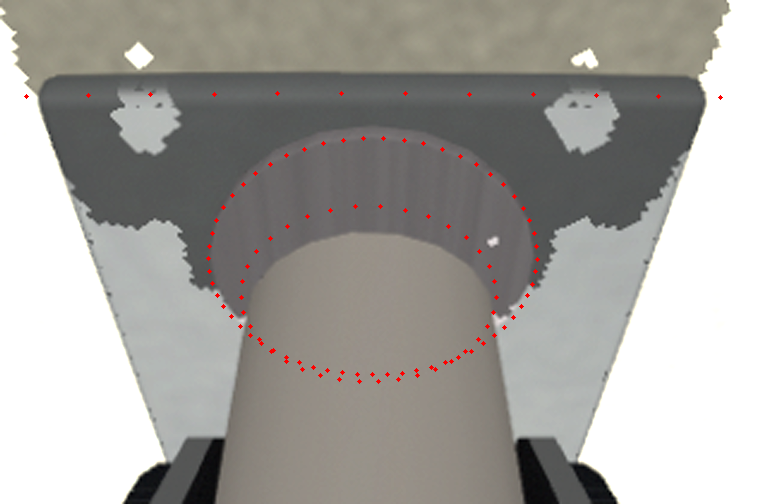

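```bash
python3 - <<'E'
from wp import *
f=grab("wrist")
T=toolT(); a=np.radians(-35.2);d=np.array([np.cos(a),np.sin(a),0])
c=T[:3,3]-np.r_[d[:2]*.0271,.0124]; c[2]=round(c[2],4); print(c,PL)
for s in (0,-.002,-.004,-.006):
    print("plate",s,proj(f,PL+s*d-.036*d)[0], "want row 102.5")
for s in (0,.002,.004,.006,.008):
    print("cup",s,proj(f,c+s*d-.027*d)[0],proj(f,c+s*d-.027*d+[0,0,.003])[0], "want 146.7")
import pickle
w=pickle.load(open("w16.pkl","rb")); save("w16c",w,(200,100,310,260),5)
for s in (0,.003,.006):
    u=np.array([.891,.454,0]); cc=np.array([.556,.285,.06])+s*u
    print(s,proj(w,[cc-.027*u,cc-.029*u+[0,0,.085],cc+.029*u+[0,0,.085]]).round(1).tolist())
E
```

```text
[ 0.57976412 -0.21337677  0.0232    ] [ 0.58063563 -0.21270491  0.014     ]
plate 0 [255.73082386 108.07234261] want row 102.5
plate -0.002 [255.74967289 104.32501694] want row 102.5
plate -0.004 [255.76886295 100.50460409] want row 102.5
plate -0.006 [255.78840189  96.60920133] want row 102.5
cup 0 [253.36277361 136.20278803] [253.34626082 140.57366617] want 146.7
cup 0.002 [253.36737273 139.60976075] [253.35110219 143.98455358] want 146.7
cup 0.004 [253.3718926  142.95095463] [253.35585835 147.32847737] want 146.7
cup 0.006 [253.376335   146.22810461] [253.36053126 150.60723892] want 146.7
cup 0.008 [253.38070165 149.44289177] [253.36512284 153.82258225] want 146.7
0 [[252.9, 116.8], [253.1, 194.9], [253.9, 243.1]]
0.003 [[252.9, 119.8], [253.2, 197.9], [253.9, 245.1]]
0.006 [[253.0, 122.7], [253.2, 200.8], [253.9, 247.1]]
```

View pics/w16c.png

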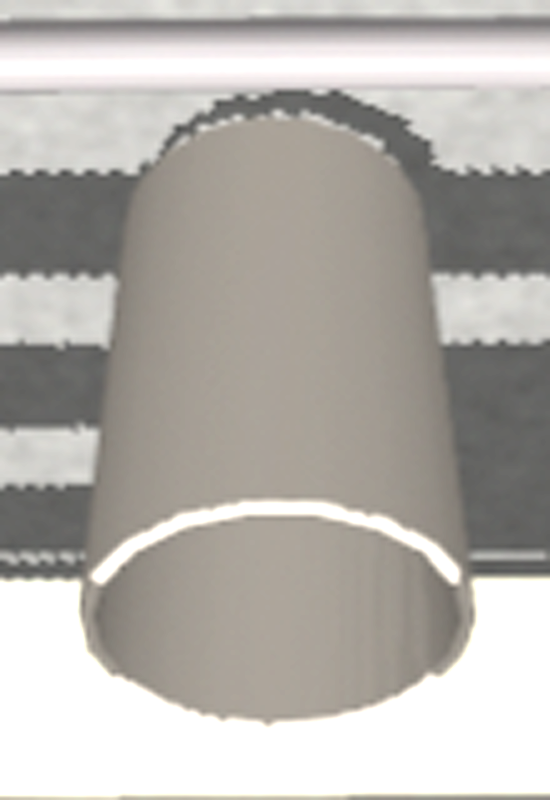

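```bash
python3 -m creep '[{"rx":0,"ry":0,"rz":0,"tx":6,"ty":0,"tz":-4,"hand":1},{"rx":0,"ry":0,"rz":0,"tx":10,"ty":0,"tz":2.5,"hand":1},{"rx":0,"ry":0,"rz":0,"tx":10,"ty":0,"tz":2.5,"hand":1},{"rx":0,"ry":0,"rz":0,"tx":10,"ty":0,"tz":2.5,"hand":1}]'; cat > chk.py <<'E'
from wp import *
import sys
s=bot.observe();print(s['force'].round(1),s['position'],s['clock'])
f=grab("wrist"); T=f["T"]; a=np.radians(-35.2);d=np.array([np.cos(a),np.sin(a),0])
c=T[:3,3]-np.r_[d[:2]*.0221,.0124]; print((c-PL).round(4),"along",(c-PL)@d)
th=np.linspace(0,2*np.pi,60); circ=PL-.003*d+np.c_[.036*np.cos(th),.036*np.sin(th),0*th]
save(sys.argv[1],f,(100,50,420,260),2.4,np.r_[proj(f,circ),proj(f,cupc(c))])
E
python3 chk.py w23
```

```text
clock: 21.0
position: [0.5963, -0.2254, 0.027]
tool_rot: [-3.139, 0.574, 2.529]
force: [0.0, 0.3, -0.9]
grip_width: 0.0553
[ 0.   0.3 -0.9] [ 0.59625311 -0.22537758  0.02697594] 21.0
[-0.0024  0.0001  0.0006] along -0.002033310290931003
```

View pics/w23.png

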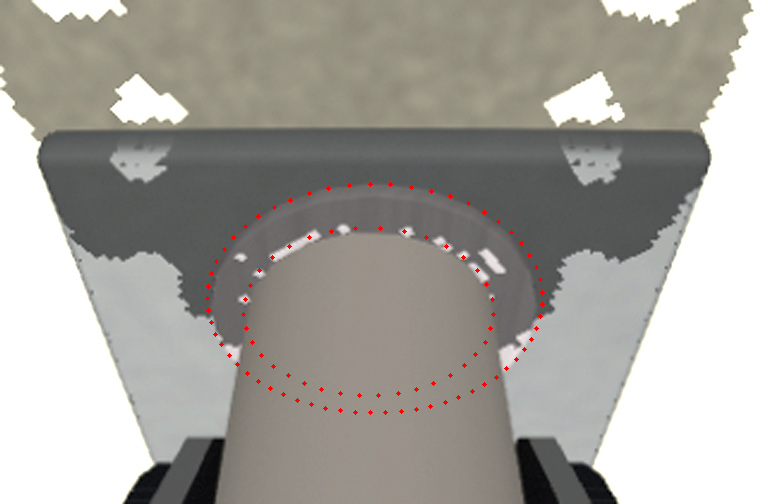

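```bash
python3 -m creep '[{"rx":0,"ry":0,"rz":0,"tx":1,"ty":0,"tz":1.5,"hand":1},{"rx":0,"ry":0,"rz":0,"tx":1,"ty":0,"tz":1.5,"hand":1}]'; python3 chk.py w24
```

```text
clock: 21.25
position: [0.5968, -0.2259, 0.0262]
tool_rot: [-3.139, 0.576, 2.529]
force: [-1.8, 1.2, 7.0]
grip_width: 0.0551
[-1.8  1.2  7. ] [ 0.59682458 -0.22586072  0.02623032] 21.25
[-0.0019 -0.0004 -0.0002] along -0.0012878419318035274
```

View pics/w24.png

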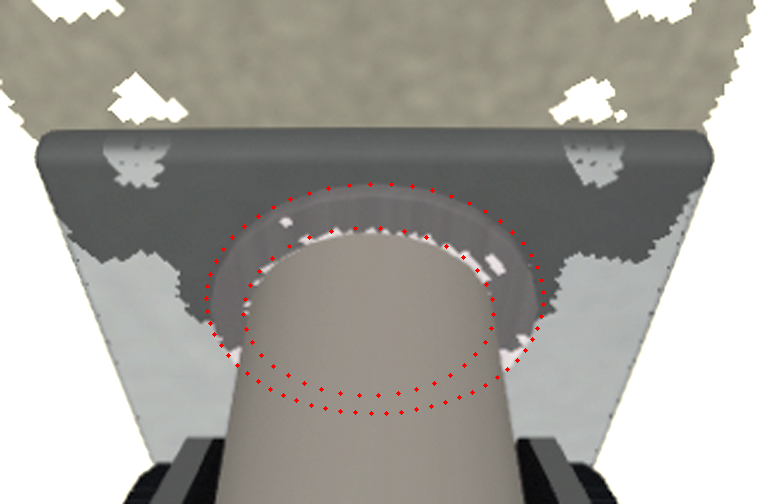

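```bash
python3 -m creep '[{"rx":0,"ry":0,"rz":0,"tx":0,"ty":0,"tz":0,"hand":0},{"rx":0,"ry":0,"rz":0,"tx":0,"ty":0,"tz":0,"hand":-1},{"rx":0,"ry":0,"rz":0,"tx":0,"ty":0,"tz":0,"hand":-1},{"rx":0,"ry":0,"rz":0,"tx":0,"ty":0,"tz":0,"hand":-1}]'; python3 chk.py w25
```

```text
clock: 21.7
position: [0.5964, -0.2256, 0.0256]
tool_rot: [-3.139, 0.574, 2.529]
force: [0.2, 0.0, -0.1]
grip_width: 0.0854
[ 0.2  0.  -0.1] [ 0.59642766 -0.22555831  0.02563358] 21.7
[-0.0023 -0.0001 -0.0008] along -0.001786505359800206
```

View pics/w25.png

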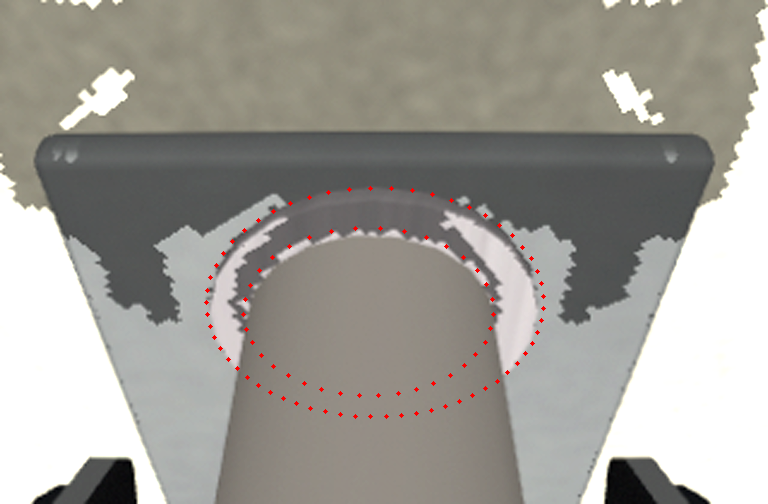

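Released and standing. Now I retract along the tool axis and check.

```bash
python3 -m creep '[{"rx":0,"ry":0,"rz":0,"tx":0,"ty":0,"tz":-15,"hand":-1},{"rx":0,"ry":0,"rz":0,"tx":3,"ty":0,"tz":-40,"hand":-1},{"rx":0,"ry":0,"rz":0,"tx":10,"ty":0,"tz":-70,"hand":-1},{"rx":0,"ry":0,"rz":0,"tx":20,"ty":0,"tz":-100,"hand":-1},{"rx":0,"ry":0,"rz":0,"tx":30,"ty":0,"tz":-130,"hand":-1},{"rx":0,"ry":0,"rz":0,"tx":40,"ty":0,"tz":-150,"hand":-1},{"rx":0,"ry":0,"rz":0,"tx":40,"ty":0,"tz":-150,"hand":-1},{"rx":0,"ry":0,"rz":0,"tx":40,"ty":0,"tz":-150,"hand":-1}]'; python3 - <<'E'
from wp import *
s=bot.observe();print(s['force'].round(1),s['position'],s['qpos'].round(2),s['qd'].round(2))
th=np.linspace(0,2*np.pi,60); circ=PL+np.c_[.036*np.cos(th),.036*np.sin(th),0*th]
pts=np.r_[circ,cupc(PL)]
b=mill2w([[-.866,0,-.5]])[0]-mill2w([[0,0,0]])[0]; c=np.cross(AX,b); a=np.pi/3; idx=FACE+.028*(np.cos(a)*b+np.sin(a)*c)
f=grab("wrist"); save("w26",f,s=1.5,pts=proj(f,pts))
g=grab("scene"); save("s26",g,(100,140,240,260),5.5,proj(g,[*pts,idx]))
g=grab("top"); save("t26",g,(270,110,370,210),6); save("t26b",g,(110,80,400,260),2.7)
E
```

```text
clock: 22.55
position: [0.5029, -0.1593, 0.1303]
tool_rot: [-3.139, 0.576, 2.53]
force: [-0.1, -1.0, -0.1]
grip_width: 0.0852
[-0.1 -1.  -0.1] [ 0.50286497 -0.15927573  0.13025186] [ 0.64  0.45 -0.82  2.37  1.67  0.67 -0.61] [ 0.    0.03  0.01 -0.01  0.    0.    0.  ]
```

View pics/w26.png

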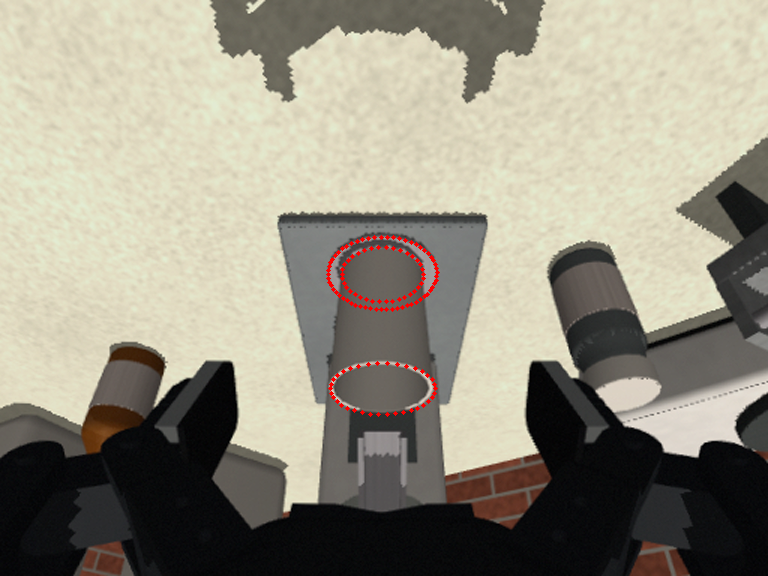

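View pics/s26.png

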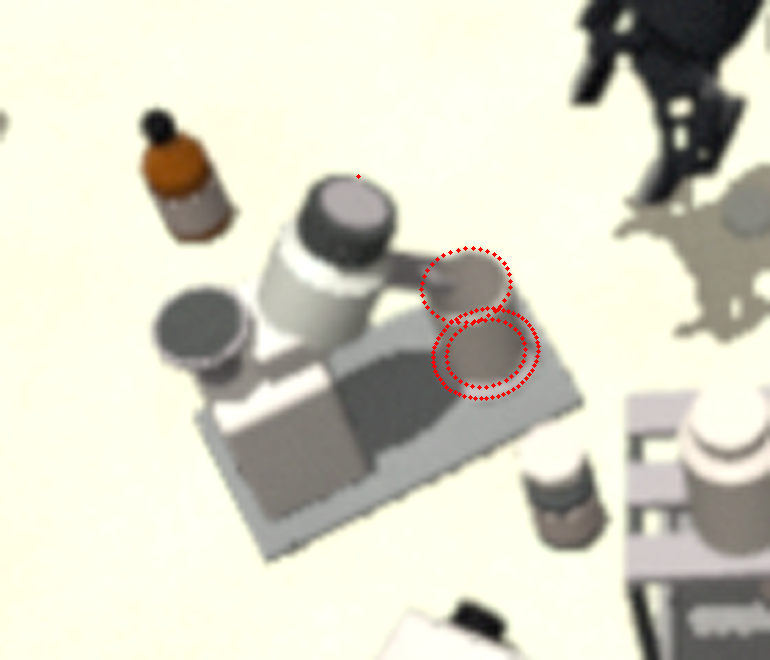

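View pics/t26.png

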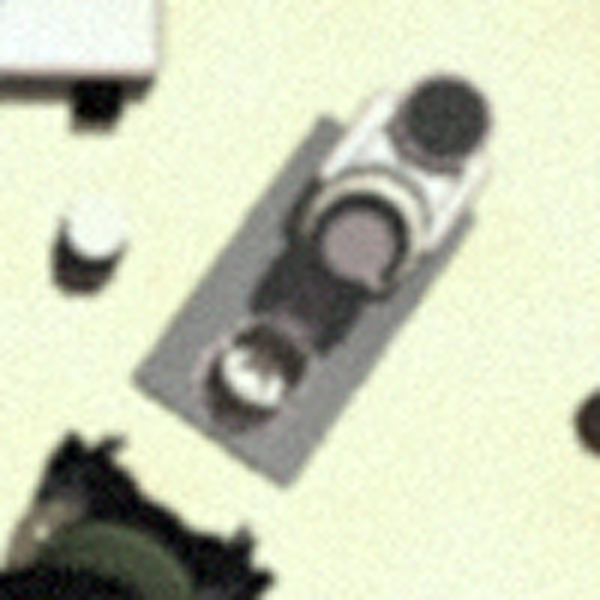

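View pics/t26b.png

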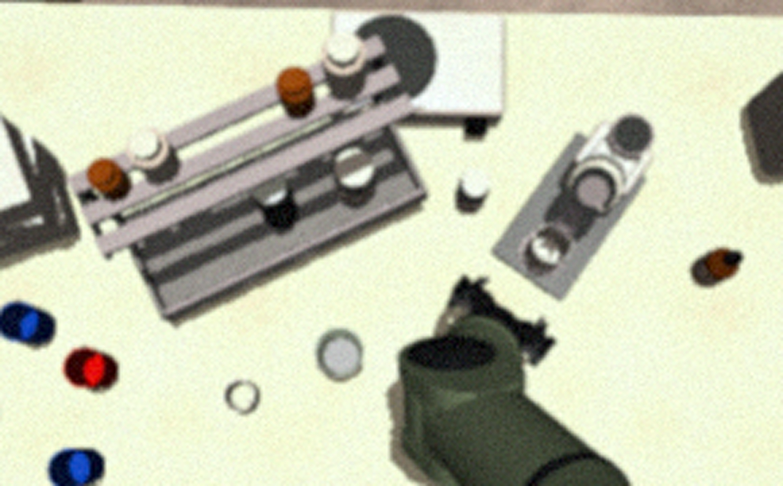

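```bash
python3 - <<'E'
from workcell import bot
print(bot.job_done(), bot.observe()['clock'])
E
```

```text
the job is handed in; nothing more can be done
the job is handed in; nothing more can be done
```

The job is handed in, at about 22.7 s of the 51 s allowed. All the checks I could make passed, but no verdict is reported.

**Ring:** I turned it about 100° clockwise (five clicks). It then stopped hard: the wrist moment jumped to about 1.5 N m and the pads slipped roughly 7°. I backed it off 60° and let go. A wrist picture taken right after showed the index line where three clicks off should be. I did not look at it that closely again, but the last top view agrees.

**Cup:** I took the open white cup from the left place on the shelf and lifted it about 54 mm. That put its foot about 22 mm above the front rail. It now stands on the mill's plate. The last wrist, scene and top pictures show it upright and centred to about 3 mm, with the gripper open and clear. The bottles, jars and vessels stood where they were at the start.

**What disagreed or went wrong:**
- **Fingertips:** they sit about 28 mm behind the reported TCP, so my first ring grip closed on top of its face and pressed with about 110 N, near the 120 N limit. I opened, went deeper and gripped again.
- **Reach to the shelf:** my first approach ran into three joint limits. I backed out and came in with the wrist turned the other way.
- **Cup position:** my first estimate was about 5 mm off. I corrected it from the wrist view before setting the cup down.

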